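Seal the studio's airtight colour box

ROBOT

A 6-joint arm with a two-finger parallel gripper is mounted at the origin on the work surface. World frame = base frame: x ahead of the robot, y to its left, z up, the work surface at z = 0. Lengths are in m, angles in degrees, forces in N, time in s.
With the tool pointing down it reaches from about 0.25 to 0.725 m from the base axis. Payload 9.7 kg.
Tool frame: the origin (TCP) lies between the finger pads; the fingertips stand 11 mm ahead of it and the grasp point (between the pads) lies 8 mm behind it; z points along the fingers, x is the direction in which the jaws open and shut, and the axes are right-handed (so a half turn about z gives the same grasp; the last joint's range is limited). The gripper opens to 85 mm and grips with 20 to 120 N. Pads are 22 mm wide; open, the fingers measure 114 mm over their backs; the gripper's body (76 mm by 85 mm) begins 54 mm behind the grasp point. The pads swing forward as they close: fully open they stand 13 mm farther back than shut.
Start: joints at [-72.193, 4.979, 10.078, 95.1, 0, 90], TCP at [0.168, -0.524, 0.206] pointing down, gripper open.
Joint ranges: [-179.16, 179.16], [-48.56, 103.87], [-65.8, 70.77], [-126.05, 130.52], [-82.76, 87.17], [-180, 180]. Speed limits (degrees/s): [127.2, 127.2, 147.25, 180, 180, 180].

INTERFACE

Orientations are given as [roll, pitch, yaw] about the fixed x, y, z axes, in that order (R = Rz(yaw) Ry(pitch) Rx(roll)).
In Python, from workcell import get_obs, camera, job_done gives the robot as it stands.
- The arm moves only by the tool arm_command, never from a script. Its argument "increments" is a list of rows, each a list of 2 entries, a list of its own where there are three numbers: the shift along the tool's x, y, z in units of 25 mm (1.0 is 25 mm), then the turn about the tool's z in units of 6 degrees (1.0 is 6 degrees). In form: [[[dx, dy, dz], roll], ...]. A call has 1 to 5 rows; each row is the pose to reach, as a shift and turn from the pose measured when the call began, along the tool's axes at that moment; what a row does not reach only later rows make up. A row lasts 1/10 s, in which the tool goes at most 50 mm and 8.59 degrees, less where a joint would pass 70% of its speed; a pose out of reach is approached as far as the arm can. A call with a gripper value outside its range is refused whole. "claw" is the closure, from -1 (fully open) to 1 (shut), so that 0 is half open, set as the call begins (left out, the last holds). The fingers move at their own pace and stop on an object; "force" is the grip in N (left out, the last holds). Time passes only in rows, so rows that repeat a pose let the fingers close. It gives the time, the measured TCP pose, the force and the opening at its end, in the units of the state.
- get_obs(): the state, without advancing time (a new reading comes with each control period).
- camera(name): name is "side" or "top" or "wrist"; returns a dict with "frame" (384x512x3 uint8, red, green, blue), "range_z" (384x512 float32, m along the optical axis (not along the pixel's ray), 0 where there is no reading), "K" (3x3 intrinsics, pixels), "k1" (the pictures are not rectified: a ray, as slopes to the right and down, at radius r is drawn at 1 + k1 r^2 times it, then the intrinsics apply), "R" (3x3) and "t" (3): a world point X has camera coordinates R X + t; the wrist camera has in their place "hand_eye" (4x4, takes a point from camera to tool coordinates, whose origin is the TCP and whose axes are the tool frame's). Camera axes: x right, y down, z forward; pixel columns grow to the right and rows downward; lengths in m; the calibration is good to about 2 mm. A picture is of the moment at which its call begins: read the wrist's pose just before it.
- job_done(): hands the job in, once; it reports no verdict.
The state is a dict: "time": time; "q": joint angles; "qd": joint speeds; "joint_efforts": joint torques, N m; "ee_pos": TCP position; "tcp_rot": TCP orientation; "wrist_force": force on the tool from outside, world axes, zero at the start; "torque": the same for the moment, N m; "opening": finger opening in m.
Only numpy, scipy, OpenCV 4.12 (cv2) and the standard library are available. Lean on these libraries where they do the work, as an engineer would, in place of code of your own. Each camera call takes 0.05 s, during which the arm holds its last target.

TASK

Seal the airtight colour box: press its lid fully home on the seal first, then snap the four raised corner clips fully down over the rim in opposite-corner order: any corner first, then the one diagonally across from it, then the remaining two. Feel for each snap and press gently, never with more than about 20 N on the box, and leave the other things on the table where they are.

Things in the scene. Friction and masses are not known exactly. Their poses are not given: they have to be found in the camera images.
- box: white plastic box fixed to the table; origin centre of underside, z up, x away from the robot, y left, turned up to 0.35 rad; 62 mm high, rim and grey lid 172 (x) by 232 (y) mm. On the lid four metal clips: hinge pins at x +-52, y +-78, z 78 mm (lid home, +-6 mm), parallel to x; tabs 26 mm wide (x), 4 thick, reach 50 mm outward to +-y, with rounded ends and a 27 mm lip turned down there
- lid_top (a point): centre of the lid, on top of a flat round pad 52 mm across that stands 4 mm above the lid; press here to close the lid. The lid is 8 mm thick. With it home this point is 74 mm above the table; z up
- lid (a joint): how far the lid stands up from its seat, in m: 0 = fully home on the seal, positive = raised (starts 5 to 9 mm up). It slides straight down, tight on its seal: about 6 to 9 N of push moves it and it stays where it is left. Home, it sits on a rubber seal: lid and clips give about 1 mm per 30 N of push and come back
- clip_near_left (a joint): near left corner clip. Rad: 0 = level, snapped shut, its lip over the rim, on a stop; positive = tip raised (starts 0.6 to 0.9). It turns down easily until the lip, some 7 mm above shut, meets a spring catch; pressing straight down at its press point then takes 7 to 11 N. Some 2 mm above shut (at the lip) the catch is passed: it snaps and stays shut by itself
- clip_near_right (a joint): near right corner clip. Rad: 0 = level, snapped shut, its lip over the rim, on a stop; positive = tip raised (starts 0.6 to 0.9). It turns down easily until the lip, some 7 mm above shut, meets a spring catch; pressing straight down at its press point then takes 7 to 11 N. Some 2 mm above shut (at the lip) the catch is passed: it snaps and stays shut by itself
- clip_far_left (a joint): far left corner clip. Rad: 0 = level, snapped shut, its lip over the rim, on a stop; positive = tip raised (starts 0.6 to 0.9). It turns down easily until the lip, some 7 mm above shut, meets a spring catch; pressing straight down at its press point then takes 7 to 11 N. Some 2 mm above shut (at the lip) the catch is passed: it snaps and stays shut by itself
- clip_far_right (a joint): far right corner clip. Rad: 0 = level, snapped shut, its lip over the rim, on a stop; positive = tip raised (starts 0.6 to 0.9). It turns down easily until the lip, some 7 mm above shut, meets a spring catch; pressing straight down at its press point then takes 7 to 11 N. Some 2 mm above shut (at the lip) the catch is passed: it snaps and stays shut by itself
- press_near_left (a point): nominal press point of the near left clip: on top of the shut tab with the lid home, 30 mm outward of the hinge pin, 80 mm above the table; fixed to the box, axes as the box's. The pivots were set by hand: each real clip sits up to 6 mm higher or lower, unmeasured
- press_near_right (a point): nominal press point of the near right clip: on top of the shut tab with the lid home, 30 mm outward of the hinge pin, 80 mm above the table; fixed to the box, axes as the box's. The pivots were set by hand: each real clip sits up to 6 mm higher or lower, unmeasured
- press_far_left (a point): nominal press point of the far left clip: on top of the shut tab with the lid home, 30 mm outward of the hinge pin, 80 mm above the table; fixed to the box, axes as the box's. The pivots were set by hand: each real clip sits up to 6 mm higher or lower, unmeasured
- press_far_right (a point): nominal press point of the far right clip: on top of the shut tab with the lid home, 30 mm outward of the hinge pin, 80 mm above the table; fixed to the box, axes as the box's. The pivots were set by hand: each real clip sits up to 6 mm higher or lower, unmeasured
- jar_tall_mid (a point): small lidded glass jar, 42 mm across, 62 mm high, upright; point at its centre. Bystander.
- jar_low_mid (a point): lidded amber glass jar, 50 mm across, 42 mm high, upright; point at its centre. Bystander.
- muller_mid (a point): glass pigment muller standing on its flat foot, 68 mm across the foot, 86 mm high; point at its middle height; heavy, stands fast. Bystander.
- tin_mid (a point): plain metal tin, 66 mm across, 85 mm high, upright; point at its middle height; heavy, stands fast. Bystander.
- knife_mid (a point): palette knife, 200 mm long, 12 mm high, lying flat; point at the middle of its wooden handle. Bystander.

How it is judged (in metres and radians):
On the way, in this order (a step that is already met when the one before it is completed fails the run):
1. the lid is pressed fully home while all four clips are still up (value of joint lid below 0.0015 m and value of joint each of clip_near_left, clip_near_right, clip_far_left, clip_far_right above 0.15 rad), for 0.1 s.
2. a first clip is snapped shut, the other three still up (((value of joint clip_near_left below 0.025 rad and value of joint each of clip_near_right, clip_far_left, clip_far_right above 0.15 rad) or (value of joint each of clip_near_left, clip_far_left, clip_far_right above 0.15 rad and value of joint clip_near_right below 0.025 rad) or (value of joint each of clip_near_left, clip_near_right, clip_far_right above 0.15 rad and value of joint clip_far_left below 0.025 rad) or (value of joint each of clip_near_left, clip_near_right, clip_far_left above 0.15 rad and value of joint clip_far_right below 0.025 rad))), for 0.1 s.
3. the clip diagonally opposite is shut as well, the other two still up (((value of joint each of clip_near_left, clip_far_right below 0.025 rad and value of joint each of clip_near_right, clip_far_left above 0.15 rad) or (value of joint each of clip_near_left, clip_far_right above 0.15 rad and value of joint each of clip_near_right, clip_far_left below 0.025 rad))), for 0.1 s.
At the end, for the whole second after the job is handed in: the lid is home (within 1.5 mm of its seat) and all four clips are snapped shut (each within 0.025 rad of level) and at rest, with nothing touching them (value of joint lid below 0.0015 m and value of joint each of clip_near_left, clip_near_right, clip_far_left, clip_far_right below 0.025 rad and velocity of joint each of clip_near_left, clip_near_right, clip_far_left, clip_far_right below 0.1 rad/s).
It fails at once if a clip is shut before the lid is home (value of joint lid above 0.002 m and value of joint any of clip_near_left, clip_near_right, clip_far_left, clip_far_right below 0.025 rad).
It fails at once if two clips on the same side are shut while both others are still up ((value of joint each of clip_near_left, clip_near_right below 0.025 rad and value of joint each of clip_far_left, clip_far_right above 0.15 rad) or (value of joint each of clip_near_left, clip_near_right above 0.15 rad and value of joint each of clip_far_left, clip_far_right below 0.025 rad) or (value of joint each of clip_near_left, clip_far_left below 0.025 rad and value of joint each of clip_near_right, clip_far_right above 0.15 rad) or (value of joint each of clip_near_left, clip_far_left above 0.15 rad and value of joint each of clip_near_right, clip_far_right below 0.025 rad)).
It fails at once if the box, its lid or a clip is pressed with more than 24 N (contact force between box and the fingers above 24 N or contact force between box and the arm above 24 N).
It fails at once if a bystander is moved by more than 25 mm (distance of any of jar_tall_mid, jar_low_mid, muller_mid, tin_mid, knife_mid from where it was at the start of the episode above 0.025 m).
It also fails if it takes over 64 s, if anything falls off the work surface, if the arm or the gripper's body presses on something with over 40 N, if the wrist force passes 120 N, or if a joint passes its speed limit or range.

## Working session

There is one attempt and no reset: what is moved stays moved. The work goes in short steps, Python scripts to look and compute and a tool call to move; the robot and the scene stay as the last step left them, time stands still between calls to the robot, and variables do not carry over. Pictures are saved under pics/ and viewed, and the job is handed in when it is done.

Besides the shell and the picture viewer there is one more tool, called after "Emit:" by a JSON object that holds its "name" and its "arguments", one argument or row to a line. arm_command: Moves the arm, as the interface text tells. Its arguments: {"type":"object","properties":{"increments":{"type":"array"},"claw":{"type":"number"},"force":{"type":"number"}},"required":["increments"]}

```bash
mkdir -p pics; ls
python3 - <<'E'
from workcell import get_obs, camera
import cv2,numpy as np
o=get_obs(); print(o)
for n in ["top","side"]:
    c=camera(n); cv2.imwrite(f"pics/{n}0.png",c["frame"][:,:,::-1]); np.savez(f"{n}0.npz",**c)
    print(n,c["K"],c["k1"],c["R"],c["t"])
E
```

```text
pics
{'time': 0.0, 'q': array([-7.21915932e+01,  5.01265169e+00,  1.00372060e+01,  9.50986579e+01,
       -4.47381213e-04,  9.00007466e+01]), 'qd': array([-0.00684255,  0.02060174, -0.0453125 , -0.03325182,  0.06062842,
        0.06248419]), 'joint_efforts': array([ 1.66430687e-03, -5.20389640e+01,  4.64805043e+01,  1.63925753e-02,
        9.71462782e-05,  1.76288773e-05]), 'ee_pos': array([ 0.16813441, -0.52342144,  0.20499284]), 'tcp_rot': array([ 1.79999552e+02,  7.41035562e-02, -7.21923397e+01]), 'wrist_force': array([ 0.49705954, -0.01716745, -0.18413027]), 'torque': array([-0.05744651, -0.04261901,  0.01487357]), 'opening': 0.08542053629161206}
top [[374.4730889    0.         253.90166631]
 [  0.         374.4730889  193.29224426]
 [  0.           0.           1.        ]] 0.028654019882571054 [[ 0.02893398 -0.99873449  0.04113701]
 [-0.98613541 -0.03524803 -0.16215585]
 [ 0.16340064 -0.03587485 -0.98590731]] [-0.00603317  0.57246047  0.84899627]
side [[375.24957897   0.         255.45647699]
 [  0.         375.24957897 193.84670482]
 [  0.           0.           1.        ]] -0.07978145794723876 [[ 0.82290725 -0.56788786 -0.01808426]
 [-0.38402772 -0.53246032 -0.75432667]
 [ 0.41874381  0.62768574 -0.65625013]] [-0.44824173  0.29196319  0.52752775]
```

View pics/top0.png

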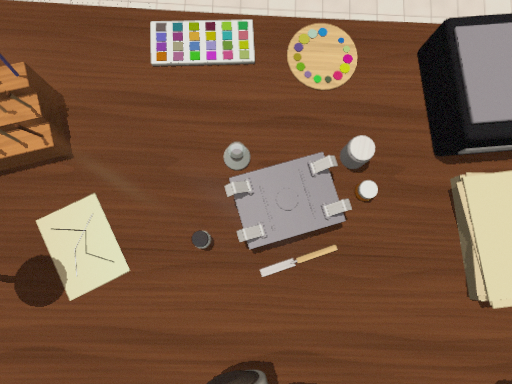

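View pics/side0.png

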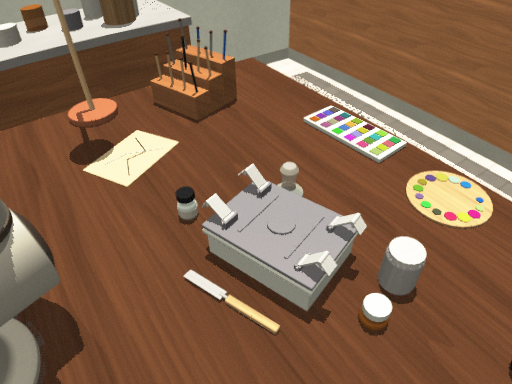

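The top view shows the box centred near pixel (288,199). The clips are at about (238,187), (251,232), (323,165) and (337,208). The muller (236,155), tin (358,152), amber jar (367,190), tall jar (201,239) and knife (300,260) stand around it.

```bash
cat > h.py <<'E'
import numpy as np, cv2
def cloud(c):
    H,W=c["range_z"].shape
    v,u=np.mgrid[:H,:W].astype(float)
    K=c["K"];k1=float(c["k1"])
    pts=np.stack([u.ravel(),v.ravel()],-1)[:,None]
    und=cv2.undistortPoints(pts,K,np.array([k1,0,0,0,0.]))[:,0]
    z=c["range_z"].ravel()
    P=np.c_[und*z[:,None],z]
    P[z==0]=np.nan
    if "R" in c: X=(P-c["t"])@c["R"]
    else: X=P
    return X.reshape(H,W,3)
def proj(c,X):
    X=np.atleast_2d(X)
    P=X@c["R"].T+c["t"]; s=P[:,:2]/P[:,2:]
    r2=(s**2).sum(1,keepdims=True); s=s*(1+c["k1"]*r2)
    return s@c["K"][:2,:2].T+c["K"][:2,2]
E
python3 - <<'E'
import numpy as np,cv2
from h import *
T=dict(np.load("top0.npz"));S=dict(np.load("side0.npz"))
for n,c in(("top",T),("side",S)):
    X=cloud(c)
    tab=X[...,2][(abs(X[...,2])<0.02)]
    print(n,"table z med",np.median(tab), np.nanmedian(X[250:300,200:230] if n=="top" else X[130:170,110:150],axis=(0,1)))
    # region near box
    ctr=cloud(T)[199,288]
    if n=="top": print("ctr",ctr)
    m=(np.abs(X[...,:2]-ctr[:2]).max(-1)<0.16)
    z=X[...,2][m]; hst,e=np.histogram(z,bins=np.arange(0.05,0.14,0.002)); print([(round(a,3),b) for a,b in zip(e,hst)])
    l=m&(X[...,2]>0.066)&(X[...,2]<0.084)
    n_,lab,st,cen=cv2.connectedComponentsWithStats(l.astype(np.uint8)); i=1+st[1:,4].argmax()
    P=X[lab==i]; print(st[i],P[:,2].mean())
    r=cv2.minAreaRect((P[:,:2]*1000).astype(np.float32)); print(r); print(cv2.boxPoints(r))
E
```

```text
top table z med -0.0002473022372473712 [ 0.3780285   0.10020171 -0.00049599]
ctr [ 0.55651364 -0.06546447  0.07891777]
[(np.float64(0.05), np.int64(5)), (np.float64(0.052), np.int64(7)), (np.float64(0.054), np.int64(4)), (np.float64(0.056), np.int64(8)), (np.float64(0.058), np.int64(12)), (np.float64(0.06), np.int64(7)), (np.float64(0.062), np.int64(11)), (np.float64(0.064), np.int64(4)), (np.float64(0.066), np.int64(6)), (np.float64(0.068), np.int64(17)), (np.float64(0.07), np.int64(70)), (np.float64(0.072), np.int64(864)), (np.float64(0.074), np.int64(2761)), (np.float64(0.076), np.int64(2074)), (np.float64(0.078), np.int64(537)), (np.float64(0.08), np.int64(188)), (np.float64(0.082), np.int64(144)), (np.float64(0.084), np.int64(145)), (np.float64(0.086), np.int64(94)), (np.float64(0.088), np.int64(77)), (np.float64(0.09), np.int64(109)), (np.float64(0.092), np.int64(62)), (np.float64(0.094), np.int64(55)), (np.float64(0.096), np.int64(64)), (np.float64(0.098), np.int64(70)), (np.float64(0.1), np.int64(83)), (np.float64(0.102), np.int64(76)), (np.float64(0.104), np.int64(75)), (np.
[... 2055 characters left out ...]
float64(0.114), np.int64(118)), (np.float64(0.116), np.int64(120)), (np.float64(0.118), np.int64(37)), (np.float64(0.12), np.int64(19)), (np.float64(0.122), np.int64(19)), (np.float64(0.124), np.int64(9)), (np.float64(0.126), np.int64(0)), (np.float64(0.128), np.int64(0)), (np.float64(0.13), np.int64(0)), (np.float64(0.132), np.int64(0)), (np.float64(0.134), np.int64(0)), (np.float64(0.136), np.int64(0)), (np.float64(0.138), np.int64(0))]
[ 202  182  155  109 8169] 0.0769620622663338
((557.935791015625, -63.472015380859375), (173.92160034179688, 233.18399047851562), 18.29558753967285)
[[ 438.77042    19.927534]
 [ 511.97134  -201.46892 ]
 [ 677.1012   -146.87157 ]
 [ 603.90027    74.52489 ]]
```

```bash
cat >> h.py <<'E'
C=np.array([0.5577,-0.0632]); YAW=np.deg2rad(18.2)
def bp(x,y): 
    c,s=np.cos(YAW),np.sin(YAW); return C+np.array([c*x-s*y,s*x+c*y])
PT={"lid":bp(0,0)}
for a,sx in(("near",-1),("far",1)):
    for b,sy in(("left",1),("right",-1)): PT[a+"_"+b]=bp(sx*.052,sy*.110)
def go(p,z):
    from workcell import get_obs
    from scipy.spatial.transform import Rotation as Ro
    o=get_obs(); R=Ro.from_euler("xyz",o["tcp_rot"],degrees=True).as_matrix()
    d=R.T@(np.r_[PT[p] if isinstance(p,str) else p,z]-o["ee_pos"])
    print("t",o["time"],"pos",o["ee_pos"].round(4),"rot",o["tcp_rot"].round(2),"F",o["wrist_force"].round(2)," inc",(d/0.025).round(2))
E
python3 - <<'E'
from h import *
print(PT); go("lid",0.165)
# clips: angle/height from cloud, in box frame
c_,s_=np.cos(YAW),np.sin(YAW); R=np.array([[c_,-s_],[s_,c_]])
for n in("top","side"):
    X=cloud(dict(np.load(n+"0.npz"))).reshape(-1,3); X=X[~np.isnan(X[:,0])]
    L=np.c_[(X[:,:2]-C)@R,X[:,2]]
    for a,sx in(("near",-1),("far",1)):
        for b,sy in(("left",1),("right",-1)):
            m=(abs(L[:,0]-sx*.052)<.009)&(sy*L[:,1]>.07)&(sy*L[:,1]<.15)&(L[:,2]>.084)
            q=np.c_[sy*L[m,1]*1000,L[m,2]*1000]
            top=q[q[:,1].argmax()]
            f=q[(q[:,0]<top[0]-2)]
            p=np.polyfit(f[:,0],f[:,1],1) if len(f)>5 else None
            print(n,a,b,m.sum(),"top y,z",top.round(1),"fit angle",np.arctan(p[0]).round(2) if p is not None else None,"z at pin y78",np.polyval(p,78).round(1))
E
```

```text
{'lid': array([ 0.5577, -0.0632]), 'near_left': array([0.47394461, 0.02505551]), 'near_right': array([ 0.54265829, -0.18393834]), 'far_left': array([0.57274171, 0.05753834]), 'far_right': array([ 0.64145539, -0.15145551])}
t 0.1 pos [ 0.1681 -0.5234  0.2051] rot [ 1.80e+02  6.00e-02 -7.22e+01] F [-0.05 -0.54  0.78]  inc [-12.76 -20.47   1.62]
top near left 228 top y,z [119.  117.6] fit angle 0.56 z at pin y78 89.8
top near right 207 top y,z [112.5 117.4] fit angle 0.74 z at pin y78 85.9
top far left 207 top y,z [113.9 123.8] fit angle 0.72 z at pin y78 91.0
top far right 209 top y,z [114.4 121.6] fit angle 0.7 z at pin y78 89.2
side near left 281 top y,z [116.5 117.7] fit angle 0.56 z at pin y78 91.8
side near right 301 top y,z [113.7 119.1] fit angle 0.76 z at pin y78 85.9
side far left 220 top y,z [109.9 125.1] fit angle 0.72 z at pin y78 93.6
side far right 246 top y,z [114.5 119.5] fit angle 0.71 z at pin y78 89.0
```

Emit:
{"name": "arm_command", "arguments": {
  "increments": [
    [[0,0,0],0]
  ],
  "claw": 1,
  "force": 30
}}

```text
time: 0.2
ee_pos: [0.1681, -0.5233, 0.2047]
tcp_rot: [180.0, 0.1, -72.2]
wrist_force: [-0.0, -0.4, -0.1]
opening: 0.0729
```

Emit:
{"name": "arm_command", "arguments": {
  "increments": [
    [[-1,-1.6,0],0],
    [[-2,-3.2,0],0],
    [[-3,-4.8,0],0],
    [[-4,-6.4,0],0],
    [[-5,-8,0],0]
  ]
}}

```text
time: 0.7
ee_pos: [0.321, -0.3415, 0.2048]
tcp_rot: [-180.0, 0.1, -72.2]
wrist_force: [0.9, -0.2, -0.3]
opening: 0.0002
```

Emit:
{"name": "arm_command", "arguments": {
  "increments": [
    [[-1,-1.6,0],0],
    [[-2,-3.2,0],0],
    [[-3,-4.8,0],0],
    [[-4,-6.4,0],0],
    [[-5,-8,0],0]
  ]
}}

```text
time: 1.2
ee_pos: [0.4742, -0.1596, 0.2051]
tcp_rot: [-180.0, 0.1, -72.2]
wrist_force: [0.7, -1.1, 0.1]
opening: 0.0
```

```bash
python3 -c "
from h import *; go('lid',0.165)
from workcell import *
print(get_obs()['opening'],get_obs()['q'])"
```

```text
t 1.2 pos [ 0.4742 -0.1596  0.2051] rot [-1.7999e+02  1.0000e-01 -7.2210e+01] F [ 0.73 -1.13  0.07]  inc [-2.65 -4.36  1.61]
3.224043423193979e-05 [-1.86574556e+01 -1.79191664e+00  3.08280388e+00  9.49261215e+01
  8.20305078e-02  1.43556272e+02]
```

Emit:
{"name": "arm_command", "arguments": {
  "increments": [
    [[-1.1,-1.7,0],0],
    [[-2,-3.2,0],0],
    [[-2.65,-4.36,0.5],0],
    [[-2.65,-4.36,2],0],
    [[-2.65,-4.36,3.4],0]
  ]
}}

```text
time: 1.7
ee_pos: [0.5584, -0.0619, 0.1187]
tcp_rot: [-180.0, 0.1, -72.1]
wrist_force: [0.4, -0.2, 0.0]
opening: -0.0001
```

Run:
```python
from h import *; go('lid',0.095)
from workcell import *
c=camera("side");cv2.imwrite("pics/side1.png",c["frame"][:,:,::-1])
```

```text
t 1.7 pos [ 0.5584 -0.0619  0.1187] rot [-1.7998e+02  9.0000e-02 -7.2090e+01] F [ 0.37 -0.25  0.05]  inc [0.04 0.04 0.95]
```

View pics/side1.png

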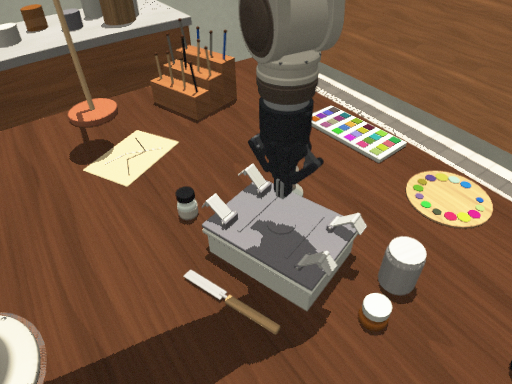

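Emit:
{"name": "arm_command", "arguments": {
  "increments": [
    [[0.04,0.04,0.4],0],
    [[0.04,0.04,0.75],0],
    [[0.04,0.04,0.8],0]
  ]
}}

```text
time: 2.05
ee_pos: [0.5542, -0.0634, 0.0917]
tcp_rot: [179.5, 0.3, -72.2]
wrist_force: [-0.2, 0.1, -0.3]
opening: -0.0002
```

Emit:
{"name": "arm_command", "arguments": {
  "increments": [
    [[0,0,0.06],0],
    [[0,0,0.06],0]
  ]
}}

```text
time: 2.25
ee_pos: [0.5547, -0.0636, 0.0912]
tcp_rot: [179.6, 0.3, -72.2]
wrist_force: [0.2, -0.4, 0.1]
opening: 0.0
```

Emit:
{"name": "arm_command", "arguments": {
  "increments": [
    [[0,0,0.06],0],
    [[0,0,0.06],0]
  ]
}}

```text
time: 2.45
ee_pos: [0.5549, -0.0636, 0.0902]
tcp_rot: [179.6, 0.3, -72.2]
wrist_force: [0.5, 0.5, 0.1]
opening: 0.0001
```

Emit:
{"name": "arm_command", "arguments": {
  "increments": [
    [[0,0,0.04],0],
    [[0,0,0.04],0]
  ]
}}

```text
time: 2.65
ee_pos: [0.555, -0.0636, 0.0893]
tcp_rot: [179.6, 0.3, -72.2]
wrist_force: [0.1, -0.2, -0.8]
opening: 0.0001
```

Emit:
{"name": "arm_command", "arguments": {
  "increments": [
    [[0,0,0.04],0],
    [[0,0,0.04],0]
  ]
}}

```text
time: 2.85
ee_pos: [0.5549, -0.0636, 0.0881]
tcp_rot: [179.6, 0.3, -72.2]
wrist_force: [-0.7, -0.4, 0.0]
opening: -0.0002
```

Run:
```python
from h import *; go('lid',0.085)
from workcell import *
print(get_obs())
c=camera("side");cv2.imwrite("pics/side2.png",c["frame"][150:300,180:380,::-1].repeat(3,0).repeat(3,1))
```

```text
t 2.85 pos [ 0.5549 -0.0636  0.0881] rot [179.62   0.27 -72.17] F [-0.65 -0.38  0.03]  inc [ 0.02 -0.11  0.12]
{'time': 2.85, 'q': array([-6.59079555e+00,  5.90707493e+00, -1.91486039e+00,  8.26316291e+01,
        8.77900720e-02,  1.55581952e+02]), 'qd': array([ 0.06591073, -0.03772155,  0.08307984,  0.11120596,  0.04634653,
       -0.01977696]), 'joint_efforts': array([-2.71289486e-03, -5.35681701e+01,  4.69859648e+01,  4.82622092e-02,
        5.16459302e-03,  1.33159779e-04]), 'ee_pos': array([ 0.55488321, -0.06363277,  0.08814204]), 'tcp_rot': array([179.62329333,   0.2674336 , -72.17397443]), 'wrist_force': array([-0.65290379, -0.37980513,  0.03170911]), 'torque': array([-0.00012304,  0.01777738,  0.02862703]), 'opening': -0.00020957385915533434}
```

View pics/side2.png

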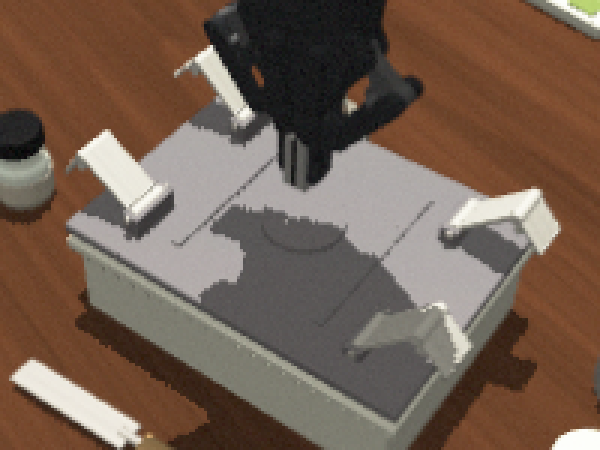

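Run:
```python
from h import *
S=dict(np.load("side0.npz"))
for z in(.075,.08,.085,.09,.095,.1,.105): print(z,proj(S,np.array([.555,-.0636,z])).round(1))
from workcell import camera
c=camera("side");X=cloud(c)
for v in range(196,232,2): print(v,X[v,280].round(4),c["frame"][v,280])
```

```text
0.075 [[279.6 225.2]]
0.08 [[279.7 223.2]]
0.085 [[279.8 221.3]]
0.09 [[279.8 219.3]]
0.095 [[279.9 217.2]]
0.1 [[280.  215.2]]
0.105 [[280.  213.1]]
196 [ 0.5464 -0.0726  0.1555] [22 21 23]
198 [ 0.5467 -0.0725  0.1509] [84 82 80]
200 [ 0.5473 -0.0719  0.1458] [89 90 85]
202 [ 0.5467 -0.0727  0.1423] [93 92 89]
204 [ 0.5473 -0.0722  0.1371] [93 91 88]
206 [ 0.5471 -0.0726  0.133 ] [94 95 89]
208 [ 0.547  -0.0729  0.1287] [91 90 84]
210 [ 0.5468 -0.0734  0.1245] [92 90 88]
212 [ 0.5471 -0.0732  0.1197] [93 92 86]
214 [ 0.5684 -0.0469  0.0822] [169 162 161]
216 [ 0.5663 -0.0497  0.0805] [176 170 170]
218 [ 0.5626 -0.0545  0.0815] [173 169 165]
220 [ 0.5603 -0.0575  0.0801] [175 168 167]
222 [ 0.5564 -0.0626  0.0815] [127 123 121]
224 [ 0.5531 -0.0669  0.0819] [88 86 85]
226 [ 0.551  -0.0697  0.0805] [92 89 87]
228 [ 0.5473 -0.0745  0.0817] [91 87 86]
230 [ 0.545  -0.0776  0.0807] [90 85 85]
```

Run:
```python
from h import *
from workcell import *
from scipy.spatial.transform import Rotation as Ro
o=get_obs(); print(o["time"],o["ee_pos"],o["wrist_force"])
c=camera("wrist"); print(c["hand_eye"].round(3),c["K"],c["k1"])
X=cloud(c).reshape(-1,3); X=X[~np.isnan(X[:,0])]
P=X@c["hand_eye"][:3,:3].T+c["hand_eye"][:3,3]
R=Ro.from_euler("xyz",o["tcp_rot"],degrees=True).as_matrix()
W=P@R.T+o["ee_pos"]
h,e=np.histogram(W[:,2],bins=np.arange(-.1,.2,.005)); print([(round(a,3),b) for a,b in zip(e,h) if b>300])
h,e=np.histogram(P[:,2],bins=np.arange(-.2,.2,.005)); print([(round(a,3),b) for a,b in zip(e,h) if b>300])
cv2.imwrite("pics/w1.png",c["frame"][:,:,::-1])
c=camera("top");cv2.imwrite("pics/top1.png",c["frame"][:,:,::-1]); X=cloud(c)
m=(np.linalg.norm(X[...,:2]-o["ee_pos"][:2],axis=-1)<.1)
```

```text
2.95 [ 0.5549034  -0.0636255   0.08824725] [-0.51080207  0.57948508 -0.75916495]
[[ 1.     0.001  0.    -0.   ]
 [-0.001  0.958  0.287 -0.074]
 [ 0.    -0.287  0.958 -0.168]
 [ 0.     0.     0.     1.   ]] [[303.83497745   0.         259.76517002]
 [  0.         303.83497745 192.25490593]
 [  0.           0.           1.        ]] -0.0027709546919769167
[(np.float64(-0.005), np.int64(21099)), (np.float64(0.0), np.int64(37172)), (np.float64(0.005), np.int64(842)), (np.float64(0.01), np.int64(1687)), (np.float64(0.015), np.int64(1878)), (np.float64(0.02), np.int64(1389)), (np.float64(0.025), np.int64(781)), (np.float64(0.03), np.int64(723)), (np.float64(0.035), np.int64(550)), (np.float64(0.04), np.int64(602)), (np.float64(0.07), np.int64(1463)), (np.float64(0.075), np.int64(63726)), (np.float64(0.08), np.int64(3681)), (np.float64(0.085), np.int64(2276)), (np.float64(0.09), np.int64(3112)), (np.float64(0.095), np.int64(2369)), (np.float64(0.1), np.int64(2715)), (np.float64(0.105), np.int64(3015)), (np.float64(0.11), np.int64(3246)), (np.float64(0.115), np.int64(2810)), (np.float64(0.12
[... 1116 characters left out ...]
3)), (np.float64(-0.03), np.int64(3255)), (np.float64(-0.025), np.int64(3153)), (np.float64(-0.02), np.int64(2903)), (np.float64(-0.015), np.int64(2598)), (np.float64(-0.01), np.int64(2204)), (np.float64(-0.005), np.int64(3585)), (np.float64(0.0), np.int64(1535)), (np.float64(0.005), np.int64(7327)), (np.float64(0.01), np.int64(61028)), (np.float64(0.045), np.int64(665)), (np.float64(0.05), np.int64(639)), (np.float64(0.055), np.int64(757)), (np.float64(0.06), np.int64(1004)), (np.float64(0.065), np.int64(1632)), (np.float64(0.07), np.int64(1987)), (np.float64(0.075), np.int64(1207)), (np.float64(0.08), np.int64(888)), (np.float64(0.085), np.int64(54380)), (np.float64(0.09), np.int64(3458))]
```

View pics/w1.png

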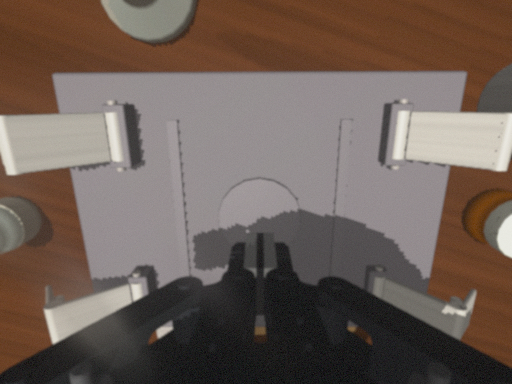

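Run:
```python
from h import *
from workcell import *
c=camera("wrist"); X=cloud(c)
P=X@c["hand_eye"][:3,:3].T+c["hand_eye"][:3,3]
for v in range(225,384,8): print(v,P[v,250].round(3),P[v,262].round(3),P[v,275].round(3),P[v,290].round(3))
print(get_obs()["time"],get_obs()["wrist_force"])
s=camera("side"); S=cloud(s)
m=(np.linalg.norm(S[...,:2]-[.555,-.0636],axis=-1)<.025)&(S[...,2]>.086)
print(np.percentile(S[m][:,2],[0,1,5,10,20,50]))
h,e=np.histogram(S[m][:,2],bins=np.arange(.08,.16,.004)); print(list(zip(e.round(3),h)))
```

```text
225 [nan nan nan] [0.001 0.    0.008] [0.009 0.    0.008] [0.019 0.    0.008]
233 [-0.005 -0.012 -0.031] [ 0.001 -0.011 -0.029] [0.009 0.006 0.007] [0.019 0.006 0.008]
241 [-0.005 -0.012 -0.04 ] [ 0.001 -0.012 -0.041] [0.009 0.012 0.008] [0.019 0.012 0.009]
249 [-0.005 -0.012 -0.047] [ 0.001 -0.012 -0.048] [ 0.007 -0.007 -0.039] [0.02  0.019 0.012]
257 [-0.004 -0.011 -0.054] [ 0.001 -0.012 -0.055] [ 0.006 -0.011 -0.054] [0.02  0.025 0.012]
265 [-0.004 -0.012 -0.062] [ 0.001 -0.012 -0.061] [ 0.006 -0.012 -0.061] [ 0.013 -0.008 -0.054]
273 [-0.004 -0.013 -0.069] [ 0.001 -0.011 -0.065] [ 0.005 -0.013 -0.07 ] [ 0.011 -0.012 -0.068]
281 [-0.004 -0.012 -0.074] [ 0.001 -0.006 -0.064] [ 0.005 -0.013 -0.074] [ 0.011 -0.012 -0.073]
289 [-0.004 -0.013 -0.079] [ 0.001 -0.002 -0.063] [ 0.005 -0.012 -0.078] [ 0.01  -0.013 -0.079]
297 [-0.003 -0.012 -0.083] [ 0.001  0.002 -0.063] [ 0.005 -0.012 -0.082] [ 0.01  -0.012 -0.082]
305 [-0.004 -0.01  -0.083] [ 0.001  0.005 -0.064] [ 0.004 -0.017 -0.094] [ 0.008 -0.018 -0.094]
313 [-0.004 -0.    -0.075] [ 0.001  0.009 -0.063] [ 0.004 -0.016 -0.096] [ 0.008
[... 826 characters left out ...]
2505 0.12782389 0.1352917  0.15178662 0.18526187]
[(np.float64(0.08), np.int64(0)), (np.float64(0.084), np.int64(0)), (np.float64(0.088), np.int64(0)), (np.float64(0.092), np.int64(0)), (np.float64(0.096), np.int64(0)), (np.float64(0.1), np.int64(0)), (np.float64(0.104), np.int64(0)), (np.float64(0.108), np.int64(0)), (np.float64(0.112), np.int64(1)), (np.float64(0.116), np.int64(9)), (np.float64(0.12), np.int64(20)), (np.float64(0.124), np.int64(29)), (np.float64(0.128), np.int64(34)), (np.float64(0.132), np.int64(26)), (np.float64(0.136), np.int64(33)), (np.float64(0.14), np.int64(33)), (np.float64(0.144), np.int64(31)), (np.float64(0.148), np.int64(20)), (np.float64(0.152), np.int64(22))]
```

View pics/top1.png

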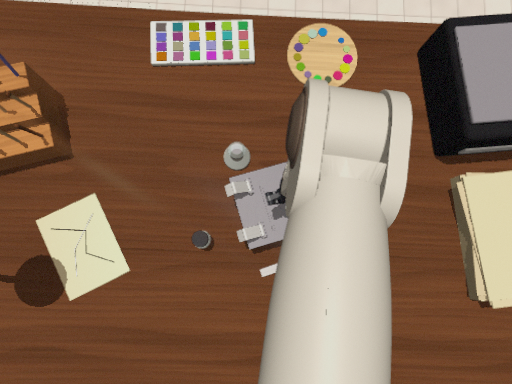

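Both the side and wrist views put the real fingertips about 30 mm behind the TCP. The tips are at z≈0.118 and the lid pad at 0.080. The brief has the tips 11 mm ahead, so I'll go by feel.

Emit:
{"name": "arm_command", "arguments": {
  "increments": [
    [[0,0,0.1],0],
    [[0,0,0.2],0],
    [[0,0,0.2],0]
  ]
}}

```text
time: 3.45
ee_pos: [0.5546, -0.0636, 0.0827]
tcp_rot: [179.6, 0.3, -72.2]
wrist_force: [-0.9, -1.0, 0.3]
opening: -0.0003
```

Emit:
{"name": "arm_command", "arguments": {
  "increments": [
    [[0,0,0.1],0],
    [[0,0,0.2],0],
    [[0,0,0.2],0]
  ]
}}

```text
time: 3.75
ee_pos: [0.5544, -0.0636, 0.0772]
tcp_rot: [179.6, 0.3, -72.2]
wrist_force: [0.2, 0.5, -0.7]
opening: 0.0001
```

Emit:
{"name": "arm_command", "arguments": {
  "increments": [
    [[0.02,-0.1,0.1],0],
    [[0.02,-0.1,0.2],0],
    [[0.02,-0.1,0.3],0],
    [[0.02,-0.1,0.3],0]
  ]
}}

```text
time: 4.15
ee_pos: [0.5566, -0.0632, 0.0692]
tcp_rot: [179.5, 0.3, -72.2]
wrist_force: [0.6, 0.1, 0.6]
opening: 0.0001
```

```bash
cat >> h.py <<'E'
def tip():
    "fingertip and ground heights seen by side and wrist cams"
    from workcell import get_obs,camera
    o=get_obs(); c=camera("wrist"); X=cloud(c); P=X@c["hand_eye"][:3,:3].T+c["hand_eye"][:3,3]
    f=P[(abs(P[...,0])<.012)&(abs(P[...,1]+.006)<.009)&(P[...,2]<0.02)&(P[...,2]>-.06)]
    print("wrist tool-z of finger pts: max",np.percentile(f[:,2],[90,99]).round(4) if len(f) else None)
    s=camera("side"); S=cloud(s)
    m=(np.linalg.norm(S[...,:2]-o["ee_pos"][:2],axis=-1)<.016)&(s["frame"].max(-1)<110)&(S[...,2]>.084)
    print("tcp z",o["ee_pos"][2].round(4),"side low finger z",np.percentile(S[m][:,2],[0,1,5]).round(4) if m.any() else None)
    return c,s
E
python3 - <<'E'
from h import *
c,s=tip(); go("lid",.05)
cv2.imwrite("pics/side3.png",s["frame"][150:300,180:380,::-1].repeat(3,0).repeat(3,1))
E
```

```text
wrist tool-z of finger pts: max [-0.0108 -0.01  ]
tcp z 0.0692 side low finger z [0.0954 0.1001 0.1052]
t 4.25 pos [ 0.5568 -0.0632  0.0696] rot [179.55   0.3  -72.18] F [-0.05 -0.63  0.47]  inc [ 0.01 -0.04  0.78]
```

View pics/side3.png

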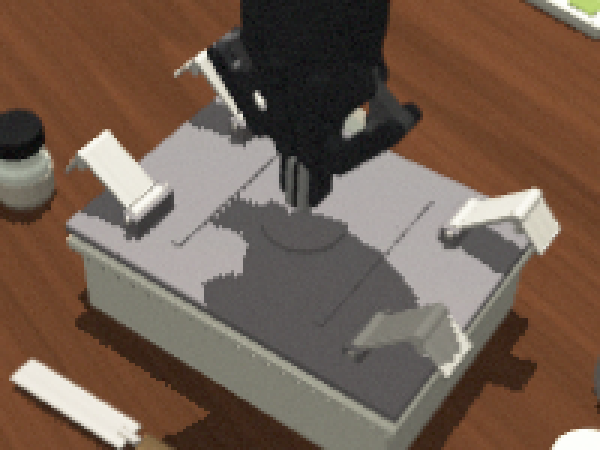

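Emit:
{"name": "arm_command", "arguments": {
  "increments": [
    [[0,-0.04,0.15],0],
    [[0,-0.04,0.3],0],
    [[0,-0.04,0.4],0],
    [[0,-0.04,0.4],0]
  ]
}}

```text
time: 4.65
ee_pos: [0.5573, -0.0629, 0.059]
tcp_rot: [179.5, 0.3, -72.2]
wrist_force: [-0.1, -0.4, -1.0]
opening: 0.0001
```

Emit:
{"name": "arm_command", "arguments": {
  "increments": [
    [[0,0,0.08],0],
    [[0,0,0.08],0]
  ]
}}

```text
time: 4.85
ee_pos: [0.5571, -0.0628, 0.0567]
tcp_rot: [179.5, 0.3, -72.2]
wrist_force: [0.0, -0.6, 0.3]
opening: -0.0001
```

Emit:
{"name": "arm_command", "arguments": {
  "increments": [
    [[0,0,0.08],0],
    [[0,0,0.08],0]
  ]
}}

```text
time: 5.05
ee_pos: [0.5572, -0.0629, 0.0547]
tcp_rot: [179.5, 0.3, -72.2]
wrist_force: [0.2, 0.1, -0.1]
opening: 0.0
```

Emit:
{"name": "arm_command", "arguments": {
  "increments": [
    [[0,0,0.08],0],
    [[0,0,0.08],0]
  ]
}}

```text
time: 5.25
ee_pos: [0.5573, -0.0629, 0.0531]
tcp_rot: [179.5, 0.3, -72.2]
wrist_force: [-2.4, 0.7, 4.2]
opening: -0.0
```

Emit:
{"name": "arm_command", "arguments": {
  "increments": [
    [[0,0,0.06],0],
    [[0,0,0.06],0]
  ]
}}

```text
time: 5.45
ee_pos: [0.5573, -0.0629, 0.0522]
tcp_rot: [179.6, 0.3, -72.2]
wrist_force: [-2.5, 0.2, 6.0]
opening: -0.0001
```

Emit:
{"name": "arm_command", "arguments": {
  "increments": [
    [[0,0,0.06],0],
    [[0,0,0.06],0]
  ]
}}

```text
time: 5.65
ee_pos: [0.5574, -0.0629, 0.0514]
tcp_rot: [179.6, 0.3, -72.2]
wrist_force: [-2.0, 1.4, 6.3]
opening: -0.0
```

Emit:
{"name": "arm_command", "arguments": {
  "increments": [
    [[0,0,0.06],0],
    [[0,0,0.06],0]
  ]
}}

```text
time: 5.85
ee_pos: [0.5574, -0.0629, 0.0505]
tcp_rot: [179.6, 0.3, -72.2]
wrist_force: [-2.7, 0.4, 6.2]
opening: -0.0001
```

Emit:
{"name": "arm_command", "arguments": {
  "increments": [
    [[0,0,0.06],0],
    [[0,0,0.06],0]
  ]
}}

```text
time: 6.05
ee_pos: [0.5574, -0.0629, 0.0496]
tcp_rot: [179.6, 0.3, -72.2]
wrist_force: [-2.6, -0.6, 5.1]
opening: 0.0
```

Emit:
{"name": "arm_command", "arguments": {
  "increments": [
    [[0,0,0.06],0],
    [[0,0,0.06],0]
  ]
}}

```text
time: 6.25
ee_pos: [0.5574, -0.0629, 0.0488]
tcp_rot: [179.7, 0.2, -72.2]
wrist_force: [-2.4, 0.2, 6.0]
opening: -0.0001
```

Emit:
{"name": "arm_command", "arguments": {
  "increments": [
    [[0,0,0.05],0],
    [[0,0,0.05],0]
  ]
}}

```text
time: 6.45
ee_pos: [0.5574, -0.0629, 0.0483]
tcp_rot: [179.7, 0.2, -72.2]
wrist_force: [-2.4, 0.5, 6.4]
opening: 0.0002
```

Emit:
{"name": "arm_command", "arguments": {
  "increments": [
    [[0,0,0.05],0],
    [[0,0,0.05],0]
  ]
}}

```text
time: 6.65
ee_pos: [0.5574, -0.0629, 0.0481]
tcp_rot: [179.7, 0.2, -72.2]
wrist_force: [-4.2, 1.3, 8.3]
opening: -0.0004
```

Emit:
{"name": "arm_command", "arguments": {
  "increments": [
    [[0,0,0.05],0],
    [[0,0,0.05],0]
  ]
}}

```text
time: 6.85
ee_pos: [0.5575, -0.0629, 0.0481]
tcp_rot: [179.8, 0.2, -72.2]
wrist_force: [-4.6, 0.6, 10.1]
opening: -0.0002
```

Emit:
{"name": "arm_command", "arguments": {
  "increments": [
    [[0,0,0.05],0],
    [[0,0,0.05],0]
  ]
}}

```text
time: 7.05
ee_pos: [0.5575, -0.0629, 0.0481]
tcp_rot: [179.8, 0.2, -72.2]
wrist_force: [-4.4, 1.1, 9.8]
opening: 0.0004
```

Emit:
{"name": "arm_command", "arguments": {
  "increments": [
    [[0,0,0.07],0],
    [[0,0,0.07],0]
  ]
}}

```text
time: 7.25
ee_pos: [0.5576, -0.0629, 0.048]
tcp_rot: [179.9, 0.1, -72.2]
wrist_force: [-6.1, 0.2, 12.7]
opening: 0.0003
```

Emit:
{"name": "arm_command", "arguments": {
  "increments": [
    [[0,0,0.08],0],
    [[0,0,0.08],0]
  ]
}}

```text
time: 7.45
ee_pos: [0.5576, -0.0629, 0.0479]
tcp_rot: [180.0, 0.1, -72.2]
wrist_force: [-7.1, 1.5, 14.0]
opening: 0.0001
```

Emit:
{"name": "arm_command", "arguments": {
  "increments": [
    [[0,0,-0.6],0],
    [[0,0,-1.4],0],
    [[0,0,-2.2],0],
    [[0,0,-2.8],0],
    [[0,0,-2.8],0]
  ]
}}

```text
time: 7.95
ee_pos: [0.5587, -0.0632, 0.1199]
tcp_rot: [-179.9, 0.0, -72.2]
wrist_force: [0.2, -0.5, 0.1]
opening: -0.0001
```

Run:
```python
from h import *
c,s=tip()
for k in PT: print(k); go(k,.115)
S=cloud(s); c_,s_=np.cos(YAW),np.sin(YAW); R=np.array([[c_,-s_],[s_,c_]])
L=(S[...,:2]-C)@R
m=(abs(L[...,0])<.08)&(abs(L[...,1])<.065)&(S[...,2]<.085)&(np.hypot(L[...,0],L[...,1])>.03)&(S[...,2]>.06)
print("lid z side",np.median(S[...,2][m]))
S0=cloud(dict(np.load("side0.npz"))); L=(S0[...,:2]-C)@R
m=(abs(L[...,0])<.08)&(abs(L[...,1])<.065)&(S0[...,2]<.085)&(np.hypot(L[...,0],L[...,1])>.03)&(S0[...,2]>.06)
print("before",np.median(S0[...,2][m]))
cv2.imwrite("pics/side4.png",s["frame"][120:300,180:400,::-1].repeat(3,0).repeat(3,1))
```

```text
wrist tool-z of finger pts: max [-0.0348 -0.0305]
tcp z 0.1199 side low finger z [0.1458 0.1487 0.1535]
lid
t 8.05 pos [ 0.5577 -0.063   0.1173] rot [ 1.7997e+02  1.1000e-01 -7.2180e+01] F [ 0.21  0.45 -0.04]  inc [0.01 0.   0.09]
near_left
t 8.05 pos [ 0.5577 -0.063   0.1173] rot [ 1.7997e+02  1.1000e-01 -7.2180e+01] F [ 0.21  0.45 -0.04]  inc [-4.38  2.11  0.1 ]
near_right
t 8.05 pos [ 0.5577 -0.063   0.1173] rot [ 1.7997e+02  1.1000e-01 -7.2180e+01] F [ 0.21  0.45 -0.04]  inc [4.42 2.05 0.08]
far_left
t 8.05 pos [ 0.5577 -0.063   0.1173] rot [ 1.7997e+02  1.1000e-01 -7.2180e+01] F [ 0.21  0.45 -0.04]  inc [-4.41 -2.05  0.1 ]
far_right
t 8.05 pos [ 0.5577 -0.063   0.1173] rot [ 1.7997e+02  1.1000e-01 -7.2180e+01] F [ 0.21  0.45 -0.04]  inc [ 4.39 -2.11  0.08]
lid z side 0.07073386437347542
before 0.07687312030620158
```

View pics/side4.png

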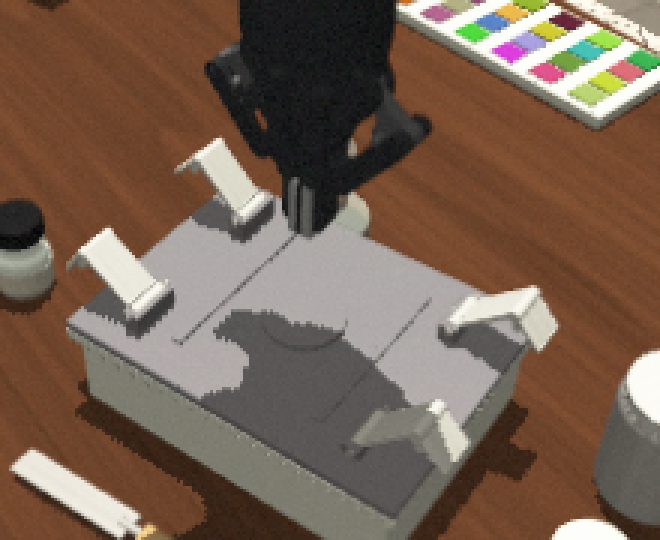

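Emit:
{"name": "arm_command", "arguments": {
  "increments": [
    [[-1.5,0.7,0],0],
    [[-3,1.4,0],0],
    [[-4.38,2.11,0],0],
    [[-4.38,2.11,0],0],
    [[-4.38,2.11,0],0]
  ]
}}

```text
time: 8.55
ee_pos: [0.4734, 0.0255, 0.1168]
tcp_rot: [179.9, 0.1, -72.1]
wrist_force: [0.1, -1.2, -0.4]
opening: -0.0001
```

Run:
```python
from h import *
c,s=tip(); go("near_left",.09)
cv2.imwrite("pics/side5.png",s["frame"][120:300,140:360,::-1].repeat(3,0).repeat(3,1))
```

```text
wrist tool-z of finger pts: max [0.0155 0.0194]
tcp z 0.1168 side low finger z [0.0978 0.1448 0.1511]
t 8.65 pos [0.4742 0.0247 0.1169] rot [ 1.7993e+02  1.1000e-01 -7.2190e+01] F [-0.64 -0.38  0.44]  inc [-0.01  0.    1.08]
```

View pics/side5.png

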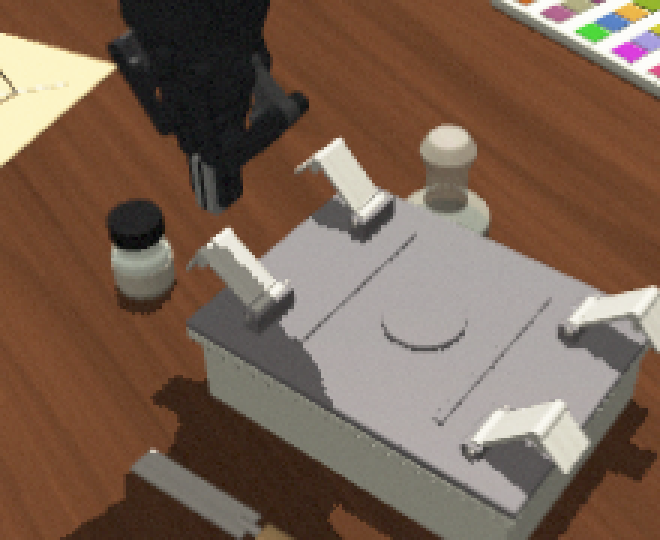

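Emit:
{"name": "arm_command", "arguments": {
  "increments": [
    [[0,0,0.3],0],
    [[0,0,0.7],0],
    [[0,0,1.0],0],
    [[0,0,1.0],0]
  ]
}}

```text
time: 9.05
ee_pos: [0.4734, 0.0245, 0.09]
tcp_rot: [179.8, 0.2, -72.2]
wrist_force: [-0.5, 0.1, -0.5]
opening: -0.0003
```

Emit:
{"name": "arm_command", "arguments": {
  "increments": [
    [[0,0,0.15],0],
    [[0,0,0.3],0],
    [[0,0,0.3],0]
  ]
}}

```text
time: 9.35
ee_pos: [0.4731, 0.0245, 0.082]
tcp_rot: [179.7, 0.2, -72.2]
wrist_force: [0.4, 0.8, -0.7]
opening: 0.0
```

Run:
```python
from h import *
go("near_left",.065)
```

```text
t 9.35 pos [0.4731 0.0245 0.082 ] rot [ 1.7974e+02  1.6000e-01 -7.2210e+01] F [ 0.37  0.8  -0.67]  inc [-0.01 -0.04  0.68]
```

Emit:
{"name": "arm_command", "arguments": {
  "increments": [
    [[0,-0.04,0.2],0],
    [[0,-0.04,0.4],0],
    [[0,-0.04,0.4],0]
  ]
}}

```text
time: 9.65
ee_pos: [0.4736, 0.0248, 0.0712]
tcp_rot: [179.7, 0.2, -72.2]
wrist_force: [-0.2, -0.4, -0.4]
opening: -0.0004
```

Emit:
{"name": "arm_command", "arguments": {
  "increments": [
    [[0,0,0.08],0],
    [[0,0,0.08],0]
  ]
}}

```text
time: 9.85
ee_pos: [0.4735, 0.0248, 0.0689]
tcp_rot: [179.7, 0.2, -72.2]
wrist_force: [0.6, 0.4, -0.1]
opening: -0.0002
```

Emit:
{"name": "arm_command", "arguments": {
  "increments": [
    [[0,0,0.08],0],
    [[0,0,0.08],0]
  ]
}}

```text
time: 10.05
ee_pos: [0.4734, 0.0248, 0.0667]
tcp_rot: [179.7, 0.2, -72.2]
wrist_force: [0.5, -0.2, -0.1]
opening: -0.0001
```

Emit:
{"name": "arm_command", "arguments": {
  "increments": [
    [[0,0,0.08],0],
    [[0,0,0.08],0]
  ]
}}

```text
time: 10.25
ee_pos: [0.4732, 0.0248, 0.0645]
tcp_rot: [179.6, 0.2, -72.2]
wrist_force: [0.5, -0.5, 0.2]
opening: -0.0003
```

Emit:
{"name": "arm_command", "arguments": {
  "increments": [
    [[0,0,0.06],0],
    [[0,0,0.06],0]
  ]
}}

```text
time: 10.45
ee_pos: [0.4732, 0.0249, 0.0628]
tcp_rot: [179.6, 0.2, -72.2]
wrist_force: [0.2, 0.5, 0.6]
opening: 0.0004
```

Run:
```python
from h import *
c,s=tip(); go("near_left",.06)
cv2.imwrite("pics/side6.png",s["frame"][120:300,140:360,::-1].repeat(3,0).repeat(3,1))
```

```text
wrist tool-z of finger pts: max [-0.0079 -0.0065]
tcp z 0.0628 side low finger z [0.0871 0.0903 0.0973]
t 10.55 pos [0.4732 0.0248 0.063 ] rot [179.64   0.18 -72.21] F [ 0.01 -0.83 -0.07]  inc [-0.   -0.03  0.12]
```

View pics/side6.png

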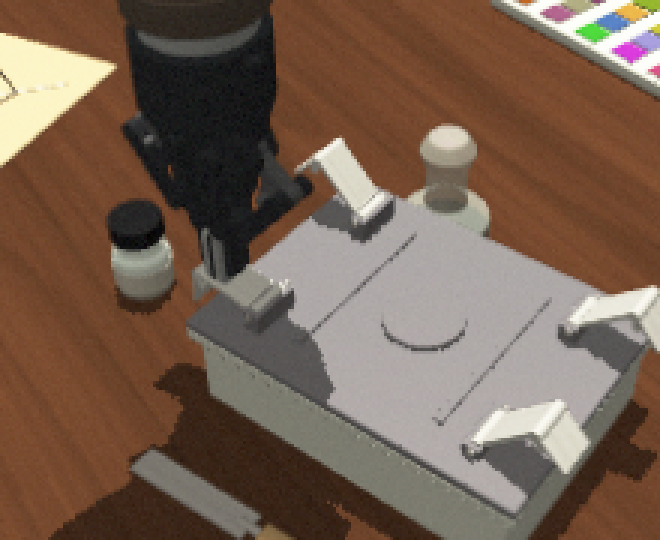

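Emit:
{"name": "arm_command", "arguments": {
  "increments": [
    [[0,-0.03,0.06],0],
    [[0,-0.03,0.06],0]
  ]
}}

```text
time: 10.75
ee_pos: [0.4738, 0.0251, 0.0614]
tcp_rot: [179.6, 0.2, -72.2]
wrist_force: [-1.1, -0.4, 1.9]
opening: -0.0
```

Emit:
{"name": "arm_command", "arguments": {
  "increments": [
    [[0,0,0.06],0],
    [[0,0,0.06],0]
  ]
}}

```text
time: 10.95
ee_pos: [0.4738, 0.0252, 0.0603]
tcp_rot: [179.6, 0.2, -72.2]
wrist_force: [-2.1, -0.1, 6.7]
opening: -0.0002
```

Emit:
{"name": "arm_command", "arguments": {
  "increments": [
    [[0,0,0.06],0],
    [[0,0,0.06],0]
  ]
}}

```text
time: 11.15
ee_pos: [0.4739, 0.0252, 0.0586]
tcp_rot: [179.7, 0.2, -72.2]
wrist_force: [-0.2, -0.3, -0.4]
opening: 0.0003
```

Emit:
{"name": "arm_command", "arguments": {
  "increments": [
    [[0,0,0.05],0],
    [[0,0,0.05],0]
  ]
}}

```text
time: 11.35
ee_pos: [0.474, 0.0252, 0.0573]
tcp_rot: [179.7, 0.2, -72.2]
wrist_force: [1.1, -0.7, 1.7]
opening: -0.0004
```

Emit:
{"name": "arm_command", "arguments": {
  "increments": [
    [[0,0,0.05],0],
    [[0,0,0.05],0]
  ]
}}

```text
time: 11.55
ee_pos: [0.4742, 0.0253, 0.0566]
tcp_rot: [179.7, 0.2, -72.2]
wrist_force: [-2.0, 1.1, 7.0]
opening: -0.0002
```

Emit:
{"name": "arm_command", "arguments": {
  "increments": [
    [[0,0,0.05],0],
    [[0,0,0.05],0]
  ]
}}

```text
time: 11.75
ee_pos: [0.4743, 0.0254, 0.0562]
tcp_rot: [179.7, 0.2, -72.2]
wrist_force: [-3.2, 1.0, 10.8]
opening: -0.0001
```

Emit:
{"name": "arm_command", "arguments": {
  "increments": [
    [[0,0,0.06],0],
    [[0,0,0.06],0]
  ]
}}

```text
time: 11.95
ee_pos: [0.4744, 0.0255, 0.0558]
tcp_rot: [179.8, 0.2, -72.2]
wrist_force: [-5.4, 1.0, 12.2]
opening: 0.0
```

Emit:
{"name": "arm_command", "arguments": {
  "increments": [
    [[0,0,0.07],0],
    [[0,0,0.07],0]
  ]
}}

```text
time: 12.15
ee_pos: [0.4744, 0.0256, 0.0555]
tcp_rot: [179.9, 0.2, -72.2]
wrist_force: [-5.8, 0.1, 14.9]
opening: -0.0003
```

Emit:
{"name": "arm_command", "arguments": {
  "increments": [
    [[0,0,-0.6],0],
    [[0,0,-1.4],0],
    [[0,0,-2.2],0],
    [[0,0,-2.5],0],
    [[0,0,-2.5],0]
  ]
}}

```text
time: 12.65
ee_pos: [0.4752, 0.0254, 0.1186]
tcp_rot: [179.9, 0.2, -72.2]
wrist_force: [-0.3, -0.5, 0.4]
opening: -0.0
```

```bash
cat >> h.py <<'E'
def clips(cams=("side","top")):
    from workcell import camera
    c_,s_=np.cos(YAW),np.sin(YAW); R=np.array([[c_,-s_],[s_,c_]]); out={}
    for n in cams:
        s=camera(n); out[n]=s; X=cloud(s).reshape(-1,3); br=s["frame"].reshape(-1,3).max(1); k=~np.isnan(X[:,0])&(br>75)
        X=X[k]; L=np.c_[(X[:,:2]-C)@R,X[:,2]]
        for a,sx in(("near",-1),("far",1)):
            for b,sy in(("left",1),("right",-1)):
                m=(abs(L[:,0]-sx*.052)<.009)&(sy*L[:,1]>.088)&(sy*L[:,1]<.126)&(L[:,2]>.076)&(L[:,2]<.125)
                if m.sum()<10: print(n,a,b,"hidden",m.sum()); continue
                p=np.polyfit(sy*L[m,1],L[m,2],1,w=None)
                print(n,a,b,m.sum(),"angle",np.arctan(p[0]).round(3),"z@108",np.polyval(p,.108).round(4),"zmax",np.percentile(L[m,2],98).round(4))
    return out
E
python3 - <<'E'
from h import *
o=clips(); s=o["side"]; go("far_right",.115)
cv2.imwrite("pics/side7.png",s["frame"][120:300,140:360,::-1].repeat(3,0).repeat(3,1))
E
```

```text
side near left 138 angle 0.003 z@108 0.0839 zmax 0.0855
side near right 216 angle 0.185 z@108 0.1024 zmax 0.1118
side far left 132 angle 0.677 z@108 0.1131 zmax 0.1176
side far right 163 angle 0.253 z@108 0.1034 zmax 0.1125
top near left hidden 0
top near right 139 angle 0.376 z@108 0.1021 zmax 0.111
top far left hidden 0
top far right 104 angle 0.174 z@108 0.1055 zmax 0.1134
t 12.75 pos [0.4744 0.0254 0.117 ] rot [179.81   0.19 -72.2 ] F [-0.29 -0.49 -0.74]  inc [ 8.78 -4.2   0.04]
```

View pics/side7.png

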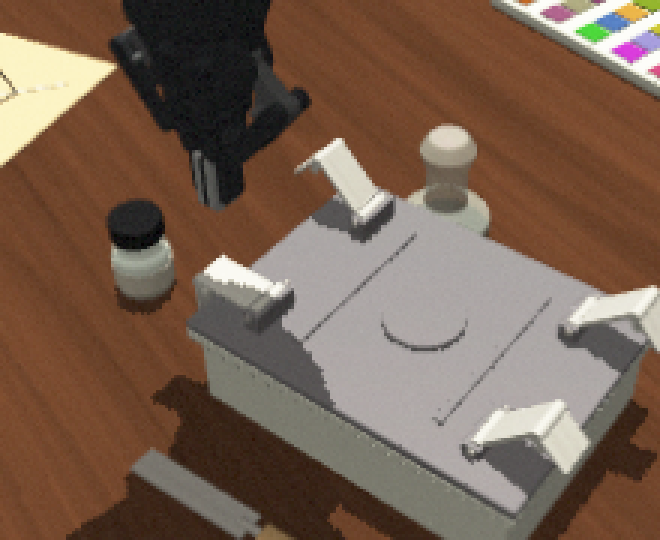

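Near-left now reads level (0.003 rad), and I felt its snap. Next is the opposite corner, far-right.

Emit:
{"name": "arm_command", "arguments": {
  "increments": [
    [[1.2,-0.55,0],0],
    [[2.7,-1.25,0],0],
    [[4.2,-2,0],0],
    [[5.7,-2.7,0],0],
    [[7,-3.35,0],0]
  ]
}}

```text
time: 13.25
ee_pos: [0.6081, -0.1172, 0.1143]
tcp_rot: [179.7, 0.2, -72.2]
wrist_force: [1.0, 0.3, 1.2]
opening: 0.0001
```

Run:
```python
from h import *
go("far_right",.115)
```

```text
t 13.25 pos [ 0.6081 -0.1172  0.1143] rot [179.71   0.25 -72.22] F [1.04 0.26 1.17]  inc [ 1.71 -0.85 -0.04]
```

Emit:
{"name": "arm_command", "arguments": {
  "increments": [
    [[1,-0.5,-0.05],0],
    [[1.71,-0.85,-0.05],0],
    [[1.71,-0.85,-0.05],0],
    [[1.71,-0.85,0.3],0],
    [[1.71,-0.85,0.5],0]
  ]
}}

```text
time: 13.75
ee_pos: [0.6405, -0.1506, 0.1]
tcp_rot: [179.6, 0.3, -72.2]
wrist_force: [-0.1, -0.2, -0.2]
opening: -0.0
```

Run:
```python
from h import *
c,s=tip(); go("far_right",.09)
cv2.imwrite("pics/side8.png",s["frame"][120:340,200:440,::-1].repeat(3,0).repeat(3,1)[:600])
```

```text
wrist tool-z of finger pts: max [-0.0034  0.0005]
tcp z 0.1 side low finger z [0.1029 0.13   0.1356]
t 13.85 pos [ 0.6403 -0.1505  0.1002] rot [179.61   0.31 -72.18] F [ 0.46 -0.22 -0.49]  inc [ 0.05 -0.04  0.41]
```

View pics/side8.png

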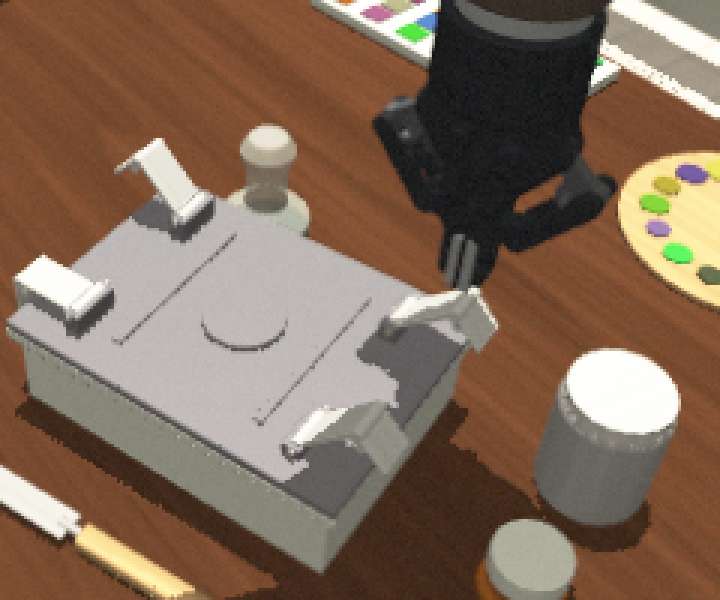

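Emit:
{"name": "arm_command", "arguments": {
  "increments": [
    [[0.05,-0.04,0.3],0],
    [[0.05,-0.04,0.6],0],
    [[0.05,-0.04,0.8],0],
    [[0.05,-0.04,0.8],0]
  ]
}}

```text
time: 14.25
ee_pos: [0.6409, -0.1511, 0.079]
tcp_rot: [179.5, 0.4, -72.2]
wrist_force: [-0.5, 0.2, 0.9]
opening: 0.0002
```

Emit:
{"name": "arm_command", "arguments": {
  "increments": [
    [[0,0,0.15],0],
    [[0,0,0.3],0],
    [[0,0,0.3],0]
  ]
}}

```text
time: 14.55
ee_pos: [0.6406, -0.151, 0.0709]
tcp_rot: [179.5, 0.4, -72.2]
wrist_force: [-1.3, 0.3, 0.7]
opening: 0.0002
```

Run:
```python
from h import *
go("far_right",.064)
```

```text
t 14.55 pos [ 0.6406 -0.151   0.0709] rot [179.5    0.38 -72.18] F [-1.26  0.27  0.66]  inc [ 0.03 -0.03  0.28]
```

Emit:
{"name": "arm_command", "arguments": {
  "increments": [
    [[0.03,-0.03,0.1],0],
    [[0.03,-0.03,0.2],0],
    [[0.03,-0.03,0.2],0]
  ]
}}

```text
time: 14.85
ee_pos: [0.6413, -0.1514, 0.0654]
tcp_rot: [179.5, 0.4, -72.2]
wrist_force: [-0.9, 0.3, 0.6]
opening: 0.0005
```

Emit:
{"name": "arm_command", "arguments": {
  "increments": [
    [[0,0,0.06],0],
    [[0,0,0.06],0]
  ]
}}

```text
time: 15.05
ee_pos: [0.6412, -0.1514, 0.0636]
tcp_rot: [179.5, 0.4, -72.2]
wrist_force: [-0.3, 0.5, 0.3]
opening: -0.0
```

Emit:
{"name": "arm_command", "arguments": {
  "increments": [
    [[0,0,0.06],0],
    [[0,0,0.06],0]
  ]
}}

```text
time: 15.25
ee_pos: [0.6411, -0.1514, 0.0619]
tcp_rot: [179.4, 0.4, -72.2]
wrist_force: [0.8, -0.1, 0.4]
opening: 0.0002
```

Emit:
{"name": "arm_command", "arguments": {
  "increments": [
    [[0,0,0.06],0],
    [[0,0,0.06],0]
  ]
}}

```text
time: 15.45
ee_pos: [0.6411, -0.1514, 0.0603]
tcp_rot: [179.4, 0.4, -72.2]
wrist_force: [0.2, 0.4, -0.2]
opening: 0.0002
```

Emit:
{"name": "arm_command", "arguments": {
  "increments": [
    [[0,0,0.06],0],
    [[0,0,0.06],0]
  ]
}}

```text
time: 15.65
ee_pos: [0.6413, -0.1515, 0.0591]
tcp_rot: [179.5, 0.4, -72.2]
wrist_force: [-1.1, -0.5, 2.5]
opening: -0.0
```

Emit:
{"name": "arm_command", "arguments": {
  "increments": [
    [[0,0,0.06],0],
    [[0,0,0.06],0]
  ]
}}

```text
time: 15.85
ee_pos: [0.6413, -0.1517, 0.0576]
tcp_rot: [179.5, 0.4, -72.2]
wrist_force: [-0.5, -0.4, 1.6]
opening: -0.0
```

Emit:
{"name": "arm_command", "arguments": {
  "increments": [
    [[0,0,0.06],0],
    [[0,0,0.06],0]
  ]
}}

```text
time: 16.05
ee_pos: [0.6411, -0.1515, 0.0556]
tcp_rot: [179.5, 0.4, -72.2]
wrist_force: [0.2, 0.7, -0.4]
opening: -0.0004
```

Emit:
{"name": "arm_command", "arguments": {
  "increments": [
    [[0,0,0.05],0],
    [[0,0,0.05],0]
  ]
}}

```text
time: 16.25
ee_pos: [0.6411, -0.1515, 0.0542]
tcp_rot: [179.5, 0.4, -72.2]
wrist_force: [-0.4, 0.1, 3.0]
opening: 0.0002
```

Emit:
{"name": "arm_command", "arguments": {
  "increments": [
    [[0,0,0.05],0],
    [[0,0,0.05],0]
  ]
}}

```text
time: 16.45
ee_pos: [0.6412, -0.1514, 0.0536]
tcp_rot: [179.5, 0.4, -72.2]
wrist_force: [-1.4, 0.8, 6.8]
opening: -0.0002
```

Emit:
{"name": "arm_command", "arguments": {
  "increments": [
    [[0,0,0.05],0],
    [[0,0,0.05],0]
  ]
}}

```text
time: 16.65
ee_pos: [0.6413, -0.1514, 0.0533]
tcp_rot: [179.5, 0.4, -72.2]
wrist_force: [-2.7, 1.2, 9.0]
opening: 0.0001
```

Emit:
{"name": "arm_command", "arguments": {
  "increments": [
    [[0,0,0.06],0],
    [[0,0,0.06],0]
  ]
}}

```text
time: 16.85
ee_pos: [0.6414, -0.1515, 0.0531]
tcp_rot: [179.6, 0.3, -72.2]
wrist_force: [-3.1, 0.3, 9.2]
opening: 0.0004
```

Emit:
{"name": "arm_command", "arguments": {
  "increments": [
    [[0,0,0.07],0],
    [[0,0,0.07],0]
  ]
}}

```text
time: 17.05
ee_pos: [0.6416, -0.1515, 0.0529]
tcp_rot: [179.7, 0.3, -72.2]
wrist_force: [-3.9, -0.2, 11.2]
opening: -0.0
```

Emit:
{"name": "arm_command", "arguments": {
  "increments": [
    [[0,0,-0.6],0],
    [[0,0,-1.4],0],
    [[0,0,-2.2],0],
    [[0,0,-2.7],0],
    [[0,0,-2.7],0]
  ]
}}

```text
time: 17.55
ee_pos: [0.643, -0.1518, 0.1226]
tcp_rot: [179.8, 0.2, -72.2]
wrist_force: [0.1, -0.9, -0.0]
opening: -0.0002
```

Run:
```python
from h import *
o=clips(); s=o["side"]; go("near_right",.115)
cv2.imwrite("pics/side9.png",s["frame"][120:320,200:440,::-1].repeat(3,0).repeat(3,1))
```

```text
side near left 140 angle -0.003 z@108 0.084 zmax 0.0855
side near right 214 angle 0.192 z@108 0.1022 zmax 0.1109
side far left 132 angle 0.687 z@108 0.1132 zmax 0.1175
side far right 161 angle -0.009 z@108 0.0807 zmax 0.0825
top near left 135 angle -0.002 z@108 0.0823 zmax 0.0853
top near right 80 angle 0.801 z@108 0.1081 zmax 0.1076
top far left 134 angle 0.411 z@108 0.1074 zmax 0.1173
top far right 115 angle -0.017 z@108 0.0797 zmax 0.0827
t 17.65 pos [ 0.642  -0.1516  0.1199] rot [179.64   0.3  -72.17] F [ 0.6   0.14 -0.87]  inc [0.01 4.18 0.22]
```

View pics/side9.png

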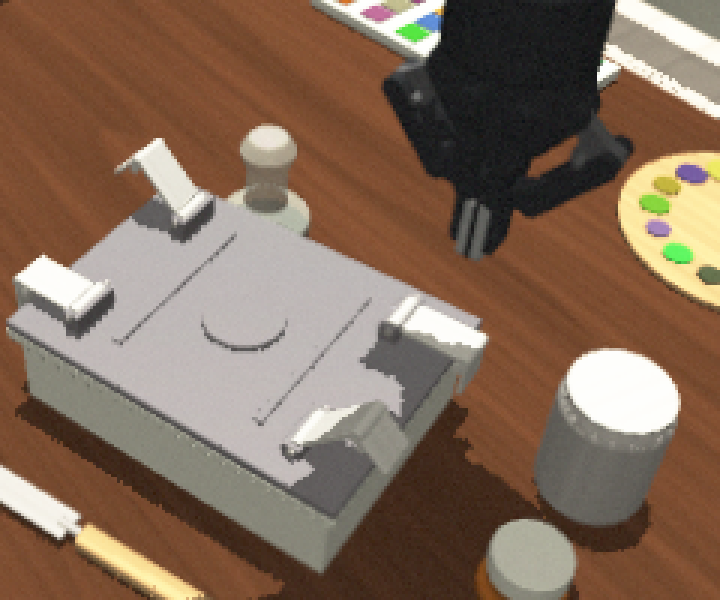

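Far-right is level too (−0.01 rad). Near-right is next.

Emit:
{"name": "arm_command", "arguments": {
  "increments": [
    [[0,1.2,0],0],
    [[0,2.6,0],0],
    [[0,4,0],0],
    [[0,4.18,0.2],0],
    [[0,4.18,0.6],0]
  ]
}}

```text
time: 18.15
ee_pos: [0.5419, -0.184, 0.1052]
tcp_rot: [179.7, 0.3, -72.2]
wrist_force: [0.9, -0.7, -0.2]
opening: -0.0004
```

Run:
```python
from h import *
go("near_right",.085)
```

```text
t 18.15 pos [ 0.5419 -0.184   0.1052] rot [179.67   0.29 -72.24] F [ 0.92 -0.68 -0.19]  inc [ 0.01 -0.03  0.81]
```

Emit:
{"name": "arm_command", "arguments": {
  "increments": [
    [[0,-0.03,0.3],0],
    [[0,-0.03,0.7],0],
    [[0,-0.03,0.9],0],
    [[0,-0.03,0.9],0]
  ]
}}

```text
time: 18.55
ee_pos: [0.5423, -0.1832, 0.0811]
tcp_rot: [179.6, 0.4, -72.2]
wrist_force: [0.0, -0.1, 0.1]
opening: 0.0006
```

Emit:
{"name": "arm_command", "arguments": {
  "increments": [
    [[0,0,0.2],0],
    [[0,0,0.4],0],
    [[0,0,0.4],0]
  ]
}}

```text
time: 18.85
ee_pos: [0.5419, -0.1829, 0.0703]
tcp_rot: [179.5, 0.4, -72.2]
wrist_force: [0.4, -0.4, -0.6]
opening: -0.0
```

Run:
```python
from h import *
go("near_right",.062)
```

```text
t 18.85 pos [ 0.5419 -0.1829  0.0703] rot [179.53   0.4  -72.2 ] F [ 0.4  -0.42 -0.62]  inc [ 0.05 -0.02  0.33]
```

Emit:
{"name": "arm_command", "arguments": {
  "increments": [
    [[0.05,-0.02,0.15],0],
    [[0.05,-0.02,0.3],0],
    [[0.05,-0.02,0.3],0]
  ]
}}

```text
time: 19.15
ee_pos: [0.5424, -0.1839, 0.0621]
tcp_rot: [179.5, 0.4, -72.2]
wrist_force: [0.6, 0.1, 0.4]
opening: -0.0001
```

Emit:
{"name": "arm_command", "arguments": {
  "increments": [
    [[0,0,0.06],0],
    [[0,0,0.06],0]
  ]
}}

```text
time: 19.35
ee_pos: [0.5423, -0.1839, 0.0604]
tcp_rot: [179.5, 0.4, -72.2]
wrist_force: [-0.5, -0.8, -0.9]
opening: 0.0001
```

Emit:
{"name": "arm_command", "arguments": {
  "increments": [
    [[0,0,0.06],0],
    [[0,0,0.06],0]
  ]
}}

```text
time: 19.55
ee_pos: [0.5422, -0.1839, 0.0588]
tcp_rot: [179.5, 0.4, -72.2]
wrist_force: [0.8, 0.1, -0.5]
opening: 0.0002
```

Emit:
{"name": "arm_command", "arguments": {
  "increments": [
    [[0,0,0.06],0],
    [[0,0,0.06],0]
  ]
}}

```text
time: 19.75
ee_pos: [0.5421, -0.1838, 0.0571]
tcp_rot: [179.5, 0.5, -72.2]
wrist_force: [0.7, -0.2, -0.2]
opening: -0.0003
```

Emit:
{"name": "arm_command", "arguments": {
  "increments": [
    [[0,0,0.06],0],
    [[0,0,0.06],0]
  ]
}}

```text
time: 19.95
ee_pos: [0.5423, -0.1839, 0.0556]
tcp_rot: [179.5, 0.4, -72.2]
wrist_force: [-0.0, -0.6, 0.9]
opening: -0.0004
```

Emit:
{"name": "arm_command", "arguments": {
  "increments": [
    [[0,0,0.06],0],
    [[0,0,0.06],0]
  ]
}}

```text
time: 20.15
ee_pos: [0.5424, -0.1841, 0.0545]
tcp_rot: [179.5, 0.4, -72.2]
wrist_force: [-0.0, -0.7, 5.0]
opening: -0.0001
```

Emit:
{"name": "arm_command", "arguments": {
  "increments": [
    [[0,0,0.06],0],
    [[0,0,0.06],0]
  ]
}}

```text
time: 20.35
ee_pos: [0.5424, -0.1841, 0.053]
tcp_rot: [179.5, 0.4, -72.2]
wrist_force: [0.4, -0.5, -0.2]
opening: 0.0002
```

Emit:
{"name": "arm_command", "arguments": {
  "increments": [
    [[0,0,0.05],0],
    [[0,0,0.05],0]
  ]
}}

```text
time: 20.55
ee_pos: [0.5421, -0.1838, 0.0511]
tcp_rot: [179.5, 0.4, -72.2]
wrist_force: [0.3, 0.4, -0.1]
opening: -0.0
```

Emit:
{"name": "arm_command", "arguments": {
  "increments": [
    [[0,0,0.05],0],
    [[0,0,0.05],0]
  ]
}}

```text
time: 20.75
ee_pos: [0.5422, -0.1839, 0.0502]
tcp_rot: [179.5, 0.4, -72.2]
wrist_force: [-0.5, -0.4, 5.2]
opening: 0.0002
```

Force rose to 5 N, dropped to 0, then met the stop, so it snapped. I'll press a little to confirm and then lift.

Emit:
{"name": "arm_command", "arguments": {
  "increments": [
    [[0,0,0.06],0],
    [[0,0,0.06],0]
  ]
}}

```text
time: 20.95
ee_pos: [0.5425, -0.184, 0.0496]
tcp_rot: [179.5, 0.4, -72.2]
wrist_force: [-1.7, 0.4, 9.1]
opening: 0.0
```

Emit:
{"name": "arm_command", "arguments": {
  "increments": [
    [[0,0,0.07],0],
    [[0,0,0.07],0]
  ]
}}

```text
time: 21.15
ee_pos: [0.5426, -0.1841, 0.0492]
tcp_rot: [179.6, 0.3, -72.2]
wrist_force: [-3.3, 0.8, 11.3]
opening: -0.0005
```

Emit:
{"name": "arm_command", "arguments": {
  "increments": [
    [[0,0,-0.6],0],
    [[0,0,-1.4],0],
    [[0,0,-2.2],0],
    [[0,0,-2.8],0],
    [[0,0,-2.8],0]
  ]
}}

```text
time: 21.65
ee_pos: [0.5444, -0.1847, 0.1218]
tcp_rot: [179.8, 0.2, -72.2]
wrist_force: [-0.0, -0.5, 0.6]
opening: 0.0001
```

Run:
```python
from h import *
o=clips(); s=o["side"]; go("far_left",.12)
cv2.imwrite("pics/side10.png",s["frame"][120:320,200:440,::-1].repeat(3,0).repeat(3,1))
```

```text
side near left 141 angle 0.007 z@108 0.084 zmax 0.0854
side near right 162 angle -0.016 z@108 0.0768 zmax 0.078
side far left 132 angle 0.689 z@108 0.1132 zmax 0.1177
side far right 60 angle 0.012 z@108 0.0803 zmax 0.082
top near left 133 angle -0.009 z@108 0.0828 zmax 0.0856
top near right 17 angle -0.045 z@108 0.0772 zmax 0.0812
top far left 133 angle 0.405 z@108 0.107 zmax 0.1174
top far right 120 angle -0.005 z@108 0.0796 zmax 0.083
t 21.75 pos [ 0.5433 -0.1843  0.1189] rot [179.6    0.34 -72.2 ] F [-0.61  1.22 -0.44]  inc [-8.85 -4.08 -0.02]
```

View pics/side10.png

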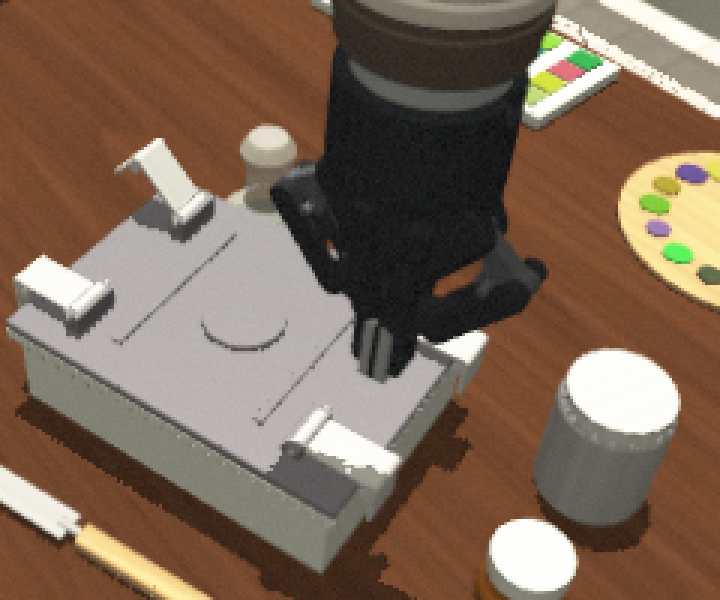

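Emit:
{"name": "arm_command", "arguments": {
  "increments": [
    [[-1.2,-0.55,-0.05],0],
    [[-2.7,-1.25,-0.1],0],
    [[-4.2,-1.9,-0.1],0],
    [[-5.7,-2.6,-0.1],0],
    [[-7,-3.2,-0.1],0]
  ]
}}

```text
time: 22.25
ee_pos: [0.5654, 0.0086, 0.1205]
tcp_rot: [179.5, 0.4, -72.2]
wrist_force: [0.5, 0.2, -0.3]
opening: 0.0001
```

Run:
```python
from h import *
go("far_left",.12)
T=dict(np.load("top0.npz")); X=cloud(T)
m=(np.linalg.norm(X[...,:2]-PT["far_left"],axis=-1)<.11)&(X[...,2]>.03)&(X[...,2]<.1)
c_,s_=np.cos(YAW),np.sin(YAW); R=np.array([[c_,-s_],[s_,c_]])
L=(X[...,:2]-C)@R; m&=(L[...,0]>.095)|(L[...,1]>.135)
print("muller pts box frame",L[m].min(0),L[m].max(0),X[m][:,2].max())
```

```text
t 22.25 pos [0.5654 0.0086 0.1205] rot [179.5    0.38 -72.19] F [ 0.46  0.16 -0.27]  inc [-1.77 -0.88  0.03]
muller pts box frame [0.12567217 0.06031599] [0.16039133 0.10011245] 0.08829488650865491
```

Emit:
{"name": "arm_command", "arguments": {
  "increments": [
    [[-1,-0.5,0],0],
    [[-1.77,-0.88,0],0],
    [[-1.77,-0.88,0],0],
    [[-1.77,-0.88,0.3],0],
    [[-1.77,-0.88,0.5],0]
  ]
}}

```text
time: 22.75
ee_pos: [0.5722, 0.0568, 0.1067]
tcp_rot: [179.4, 0.4, -72.2]
wrist_force: [-0.5, -0.0, 0.1]
opening: 0.0001
```

Run:
```python
from h import *
go("far_left",.085)
```

```text
t 22.75 pos [0.5722 0.0568 0.1067] rot [179.42   0.39 -72.22] F [-0.46 -0.02  0.13]  inc [-0.02 -0.04  0.87]
```

Emit:
{"name": "arm_command", "arguments": {
  "increments": [
    [[-0.02,-0.04,0.3],0],
    [[-0.02,-0.04,0.6],0],
    [[-0.02,-0.04,0.85],0],
    [[-0.02,-0.04,0.85],0]
  ]
}}

```text
time: 23.15
ee_pos: [0.5722, 0.0573, 0.0842]
tcp_rot: [179.3, 0.4, -72.3]
wrist_force: [-0.3, -0.1, 0.3]
opening: 0.0006
```

Emit:
{"name": "arm_command", "arguments": {
  "increments": [
    [[0,0,0.15],0],
    [[0,0,0.3],0],
    [[0,0,0.3],0]
  ]
}}

```text
time: 23.45
ee_pos: [0.5718, 0.0572, 0.0761]
tcp_rot: [179.3, 0.4, -72.3]
wrist_force: [0.5, -0.3, 0.5]
opening: 0.0002
```

Run:
```python
from h import *
go("far_left",.067)
```

```text
t 23.45 pos [0.5718 0.0572 0.0761] rot [179.29   0.42 -72.25] F [ 0.49 -0.27  0.45]  inc [ 0.   -0.04  0.37]
```

Emit:
{"name": "arm_command", "arguments": {
  "increments": [
    [[0,-0.04,0.15],0],
    [[0,-0.04,0.28],0],
    [[0,-0.04,0.28],0]
  ]
}}

```text
time: 23.75
ee_pos: [0.5724, 0.0576, 0.0685]
tcp_rot: [179.2, 0.4, -72.2]
wrist_force: [-0.6, 0.7, -0.2]
opening: 0.0001
```

Emit:
{"name": "arm_command", "arguments": {
  "increments": [
    [[0,0,0.06],0],
    [[0,0,0.06],0]
  ]
}}

```text
time: 23.95
ee_pos: [0.5724, 0.0576, 0.0668]
tcp_rot: [179.2, 0.4, -72.2]
wrist_force: [0.1, 0.2, -0.6]
opening: -0.0002
```

Emit:
{"name": "arm_command", "arguments": {
  "increments": [
    [[0,0,0.06],0],
    [[0,0,0.06],0]
  ]
}}

```text
time: 24.15
ee_pos: [0.5722, 0.0576, 0.0651]
tcp_rot: [179.2, 0.4, -72.2]
wrist_force: [0.5, -0.4, 0.1]
opening: 0.0002
```

Emit:
{"name": "arm_command", "arguments": {
  "increments": [
    [[0,0,0.06],0],
    [[0,0,0.06],0]
  ]
}}

```text
time: 24.35
ee_pos: [0.5722, 0.0577, 0.0636]
tcp_rot: [179.2, 0.4, -72.2]
wrist_force: [0.6, -0.3, 0.7]
opening: 0.0004
```

Emit:
{"name": "arm_command", "arguments": {
  "increments": [
    [[0,0,0.06],0],
    [[0,0,0.06],0]
  ]
}}

```text
time: 24.55
ee_pos: [0.5723, 0.0578, 0.0621]
tcp_rot: [179.2, 0.5, -72.2]
wrist_force: [-0.6, 1.8, 2.0]
opening: 0.0001
```

Emit:
{"name": "arm_command", "arguments": {
  "increments": [
    [[0,0,0.06],0],
    [[0,0,0.06],0]
  ]
}}

```text
time: 24.75
ee_pos: [0.5724, 0.058, 0.061]
tcp_rot: [179.3, 0.5, -72.2]
wrist_force: [-0.7, 1.4, 5.0]
opening: -0.0
```

Emit:
{"name": "arm_command", "arguments": {
  "increments": [
    [[0,0,0.06],0],
    [[0,0,0.06],0]
  ]
}}

```text
time: 24.95
ee_pos: [0.5723, 0.0579, 0.0594]
tcp_rot: [179.3, 0.4, -72.2]
wrist_force: [0.6, -0.4, 0.2]
opening: 0.0002
```

Emit:
{"name": "arm_command", "arguments": {
  "increments": [
    [[0,0,0.05],0],
    [[0,0,0.05],0]
  ]
}}

```text
time: 25.15
ee_pos: [0.5723, 0.0578, 0.058]
tcp_rot: [179.3, 0.4, -72.2]
wrist_force: [0.2, -0.3, 2.4]
opening: -0.0
```

Emit:
{"name": "arm_command", "arguments": {
  "increments": [
    [[0,0,0.05],0],
    [[0,0,0.05],0]
  ]
}}

```text
time: 25.35
ee_pos: [0.5726, 0.0579, 0.0573]
tcp_rot: [179.3, 0.4, -72.2]
wrist_force: [-0.7, 0.2, 6.6]
opening: 0.0003
```

Emit:
{"name": "arm_command", "arguments": {
  "increments": [
    [[0,0,0.06],0],
    [[0,0,0.06],0]
  ]
}}

```text
time: 25.55
ee_pos: [0.5728, 0.058, 0.0569]
tcp_rot: [179.4, 0.4, -72.2]
wrist_force: [-2.9, -0.0, 9.7]
opening: -0.0001
```

Emit:
{"name": "arm_command", "arguments": {
  "increments": [
    [[0,0,0.07],0],
    [[0,0,0.07],0]
  ]
}}

```text
time: 25.75
ee_pos: [0.573, 0.058, 0.0565]
tcp_rot: [179.5, 0.4, -72.2]
wrist_force: [-3.7, 0.1, 11.0]
opening: 0.0001
```

Emit:
{"name": "arm_command", "arguments": {
  "increments": [
    [[0,0,-0.6],0],
    [[0,0,-1.4],0],
    [[0,0,-2.2],0],
    [[0,0,-3.4],0],
    [[0,0,-4],0]
  ]
}}

```text
time: 26.25
ee_pos: [0.5746, 0.0576, 0.1594]
tcp_rot: [179.6, 0.4, -72.2]
wrist_force: [0.2, 0.7, 0.3]
opening: 0.0003
```

Emit:
{"name": "arm_command", "arguments": {
  "increments": [
    [[-1,-0.5,-0.2],0],
    [[-2.5,-1,-0.2],0],
    [[-4,-1,-0.2],0],
    [[-5,-1,-0.2],0],
    [[-5,-1,-0.2],0]
  ]
}}

```text
time: 26.75
ee_pos: [0.56, 0.1854, 0.1653]
tcp_rot: [179.6, 0.5, -71.8]
wrist_force: [-0.6, -1.3, 0.1]
opening: -0.0001
```

Run:
```python
from h import *
o=clips(); s=o["side"]
cv2.imwrite("pics/side11.png",s["frame"][:,:,::-1])
cv2.imwrite("pics/top11.png",o["top"]["frame"][:,:,::-1])
c_,s_=np.cos(YAW),np.sin(YAW); R=np.array([[c_,-s_],[s_,c_]])
for n in ("side","top"):
  for S in (cloud(o[n]),cloud(dict(np.load(n+"0.npz")))):
    L=(S[...,:2]-C)@R
    m=(abs(L[...,0])<.08)&(abs(L[...,1])<.065)&(S[...,2]<.085)&(np.hypot(L[...,0],L[...,1])>.03)&(S[...,2]>.06)
    print(n,"lid z",np.median(S[...,2][m]))
go("lid",.2)
```

```text
side near left 140 angle -0.003 z@108 0.0839 zmax 0.0855
side near right 158 angle -0.006 z@108 0.0769 zmax 0.0786
side far left 112 angle -0.026 z@108 0.0844 zmax 0.0863
side far right 164 angle -0.015 z@108 0.0806 zmax 0.0821
top near left 134 angle 0.007 z@108 0.0827 zmax 0.0856
top near right 65 angle 0.007 z@108 0.0772 zmax 0.0796
top far left 125 angle -0.013 z@108 0.0832 zmax 0.0864
top far right 118 angle 0.005 z@108 0.0797 zmax 0.0826
side lid z 0.07074612705651348
side lid z 0.07687312030620158
top lid z 0.06958090104882197
top lid z 0.07564307845289563
t 26.85 pos [0.5608 0.183  0.1652] rot [179.61   0.41 -72.09] F [-0.76 -0.94 -0.35]  inc [ 9.32  3.16 -1.43]
```

View pics/side11.png

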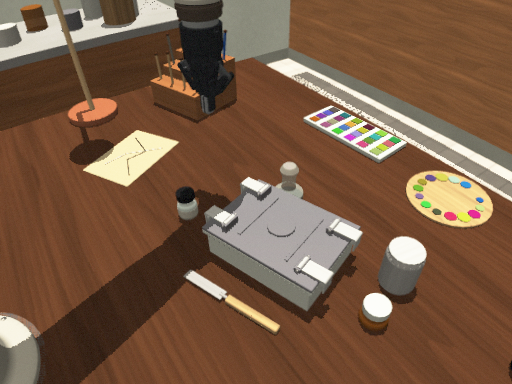

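View pics/top11.png

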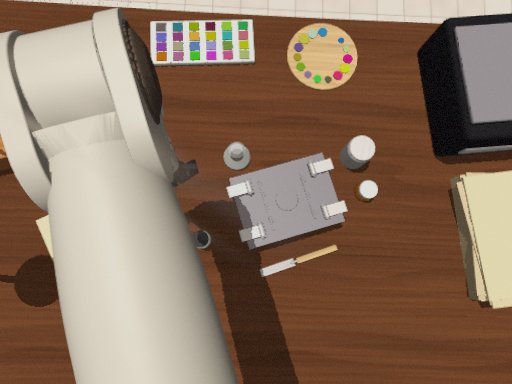

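Both views show all four clips flat, at side pixels (255,186), (222,216), (344,231) and (315,269). The lid is home, the bystanders are where they started, and the arm is clear of the box.

```bash
python3 -c "
from workcell import *
print(job_done())"
```

```text
the job is handed in; nothing more can be done
None
```

The box is sealed and the job is handed in at about 27 s of the 64 s allowed. `job_done` gives no verdict, so the result below rests on my own checks.

**What I did:** I pressed the lid home on its centre pad first, then snapped the clips in the order near-left, far-right, near-right, far-left. The highest force reading was about 16 N. Force is only read at the end of each short move, so a brief peak between readings could have been missed.

**Last checks:**
- **Lid:** both cameras show it dropped 6.1 mm. It now sits at 69.6–70.7 mm, against 70 mm when home.
- **Clips:** all four measure level. Seven of the eight camera readings are within 0.015 rad. The eighth, far-left from the side camera, is −0.026 rad, just past the 0.025 limit in size but below level; the top camera gives −0.013 for the same clip. I take that as measurement noise.
- **Snaps:** on each clip the force fell back to zero and then met a firm stop. The drop was clear on three. On far-right I caught only about 2.5 N before it gave, so that snap rests more on the stop and the cameras.
- **Bystanders:** in the pictures none of the objects has visibly moved; I did not measure their positions.

**Disagreement with the brief:** with the gripper shut, the fingertips were about 26 mm behind the reported TCP, not 11 mm ahead of it. Both the cameras and the first contact showed this, so I found each contact by feel.

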